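# Wedge the sagging print bed up to the height gauge

## Robot

A 7-joint arm with a two-finger parallel gripper is mounted at the origin on the work surface. World frame = base frame: x ahead of the robot, y to its left, z up, the work surface at z = 0. Lengths are in m, angles in rad, forces in N, time in s.
With the tool pointing down it reaches from about 0.4 to 0.85 m from the base axis. Payload 4.5 kg.
Tool frame: the origin (TCP) lies on the centre line of the jaws, within the pads' length; the fingertips stand 25 mm ahead of it and the grasp point (between the pads) lies 6 mm ahead of it; z points along the fingers, y is the direction in which the jaws open and shut (so a half turn about z gives the same grasp; the last joint's range is limited). The gripper opens to 88 mm and grips with 3 to 60 N. Pads are 18 mm wide; open, the fingers measure 123 mm over their backs; the gripper's body (75 mm by 187 mm) begins 45 mm behind the grasp point.
Start: joints at [-1.262, 0.689, -0.195, 1.565, 0.157, 0.902, -0.215], TCP at [0.17, 0.602, 0.264] pointing down, gripper open.
Joint ranges: [-3.01, 3.01], [-0.46, 2.08], [-1.47, 1.51], [0.13, 2.56], [-1, 4.14], [0.04, 2.09], [-2.66, 2.66]. Speed limits (rad/s): [2.57, 2.57, 3.14, 3.14, 3.14, 3.14, 3.14].

## Interface

Orientations are given as a unit quaternion [x, y, z, w].
In Python, from station import observe, get_image, calibration, hand_in gives the robot as it stands.
- The arm moves only by the tool drive_tool, never from a script. Its argument "rows" is a list of rows, each an object with "claw": the finger opening in mm, from 0 to 88.1; "xyz": the shift along the tool's x, y, z in units of 25 mm (1.0 is 25 mm), a list of three; "turn": the turn, a rotation vector about the tool's x, y, z in units of 8 degrees (1.0 is 8 degrees), a list of three. A call has exactly 10 rows; each row shifts and turns the commanded pose from where the row before left it, along the tool's axes as they then stand; what a row does not reach is not made up. A row lasts 1/10 s, in which the tool goes at most 50 mm and 8.59 degrees, less where a joint would pass 70% of its speed; a pose out of reach is approached as far as the arm can. A call with a number of a shift or a turn outside -1 to 1 is refused whole. A call with a gripper value outside its range is refused whole. The fingers move at their own pace and stop on an object; "force" is the grip in N (left out, the last holds). Time passes only in rows, so rows that do not move let the fingers close, or fill a call up. It gives the time, the measured TCP pose, the force and the opening at its end, in the units of the state.
- observe(): the state, without advancing time (a new reading comes with each control period).
- get_image(name): name is "scene" or "top" or "wrist"; returns the picture (420x560x3 uint8, blue, green, red); there is no depth.
- calibration(name): a dict with "fx", "fy", "cx", "cy" (pixels), "camera_from_world" (4x4, takes a point from world to camera coordinates). Camera axes: x right, y down, z forward; pixel columns grow to the right and rows downward; lengths in m; the calibration is good to about 2 mm. A picture is of the moment at which its call begins: read the wrist's pose just before it. calibration takes no time and is no camera call; for the wrist camera it gives the pose at the moment of the call.
- hand_in(): hands the job in, once; it reports no verdict.
The state is a dict: "time": time; "joint_pos": joint angles; "qd": joint speeds; "joint_efforts": joint torques, N m; "ee_pos": TCP position; "tcp_rot": TCP orientation; "ft_force": force on the tool from outside, world axes, zero at the start; "torque": the same for the moment, N m; "width": finger opening in m.
Only numpy, scipy, OpenCV 4.12 (cv2) and the standard library are available. Lean on these libraries where they do the work, as an engineer would, in place of code of your own. Each camera call takes 0.05 s, during which the arm holds its last target.

## Task

The front edge of the print bed on the levelling jig sags. Lay the loose wedge on the jig's runway and slide it, thin end first, under the bar of the bed until the bed has risen to the height gauge and its top rests snugly against the gauge's foot: touching, but never pressed hard against it. Leave the wedge flat on the runway holding the bed up, do not touch the bed or the gauge with the robot, and leave the other things on the bench where they are.

Things in the scene. Friction and masses are not known exactly. Their poses are not given: they have to be found in the camera images.
- jig: Levelling jig fixed to the bench, its place and yaw differ each time. Dark steel base plate, top face at z = 10 mm of this frame. Origin: on the bench, on the centre line, under the front edge of the bed. +x is the way the wedge must slide, z up. The bed covers x = 0 to 175 mm, y = -90 to 90 mm; before it, at x = -200 to 0, lies a flat runway 84 mm wide.
- runway (a point): Open end of the runway: on its face (10 mm above the bench), centre line, x = -200 mm of the jig. From here two rails 8 mm high and 260 mm long run to under the bed; the channel between them is 44 mm wide.
- bed: Print bed: plate 178 x 180 x 6 mm, black sheet on top, about 0.5 to 1 kg, hinged at its far end (jig x = 175 mm, 39 mm above the bench). Origin on the hinge axis, which is its y; plate top 6 mm above the origin. At rest its front sags by 0.05 rad. No spring: only its weight holds it down. Under its front edge a round bar, 12 mm thick, 120 mm long, lies along y for the wedge.
- bar (a point): Middle of the underside of that bar. At rest it is at x = 11 mm of the jig, 9 mm above the runway. When the bed has come up to the gauge it is 13 to 23.5 mm above the runway.
- gauge: Height gauge clamped to the jig: steel post 12 mm thick, 130 mm tall, at x = 35, y = -115 mm of the jig, with an arm and a foot over the bed. Origin 10 mm above the jig's origin, axes as the jig's. Its measured height tells nothing of the foot's height.
- under_foot (a point): Point on the jig's base plate (10 mm above the bench) straight below the gauge's round steel foot, 12 mm thick. The rigid foot is the height mark, clamped 3.5 to 12 mm above the resting bed, anew each time and not measured: see it, or feel the push on the wedge rise steeply when the bed meets it. Snug is 0.5 to 10 N between bed and foot; over 20 N is forcing it.
- wedge: Loose grey plastic wedge, 182 mm long, 34 mm wide, 0.13 kg, flat on the bench. Origin: underside, below the centre of its grip block; +x to the thin end. Grip block 34 x 34 mm, 46 mm high, to be gripped across y. From x = 25 mm (26.3 mm high) the top slopes down evenly, 1 in 6, to x = 165 mm (3 mm high).
- wedge_tip (a point): Middle of the lower edge of the wedge's thin end, 165 mm along +x from its origin. Friction (about 0.5 to 0.7) holds the wedge when let go under load. Sliding it under the bed's weight alone takes about 4 to 9 N, up to 15 N if the gripper also bears down on it; each newton beyond that adds roughly 0.55 to 0.85 N at the foot.
- spool: Bystander: filament spool lying flat, 140 mm across, 55 mm high; origin at the centre of its underside. Leave alone.
- spray: Bystander: white bottle, 72 mm across, 190 mm high; origin at the centre of its underside. Leave alone.
- glue: Bystander: white glue stick standing upright, 32 mm across, 90 mm high; origin at the centre of its underside. Leave alone.
- scraper: Bystander: scraper with a black handle lying on the bench near the robot's left side, 280 mm long, 65 mm wide at the blade; origin at mid-length on its underside. Leave alone.
Things that resemble listed ones, but are neither listed nor needed, are in the scene too. Of the things shaped like the wedge, the grey one is meant.

How it is judged:
By the outcome, as a careful person would: the job done as asked, in the order asked, and still so for the second after the job is handed in, with the robot touching nothing.
It also fails if it takes over 48 s, if anything falls off the work surface, if the arm or the gripper's body presses on something with over 40 N, if the wrist force passes 120 N, or if a joint passes its speed limit or range.

## Working session

There is one attempt and no reset: what is moved stays moved. The work goes in short steps, Python scripts to look and compute and a tool call to move; the robot and the scene stay as the last step left them, time stands still between calls to the robot, and variables do not carry over. Pictures are saved under pics/ and viewed, and the job is handed in when it is done.

Besides the shell and the picture viewer there is one more tool, called after "Call:" as name(argument=value, ...) on one line, values as JSON. drive_tool: Moves the arm, as the interface text tells. Its arguments: {"type":"object","properties":{"rows":{"type":"array","items":{"type":"object","properties":{"claw":{"type":"number"},"xyz":{"type":"array","items":{"type":"number"}},"turn":{"type":"array","items":{"type":"number"}}}}},"force":{"type":"number"}},"required":["rows"]}

```bash
mkdir -p pics; ls
python3 - <<'E'
from station import *
import cv2
print(observe())
for n in ("scene","top","wrist"):
    cv2.imwrite(f"pics/a_{n}.png",get_image(n))
    c=calibration(n); print(n,c)
E
```

```text
pics
{'time': 0.0, 'joint_pos': array([-1.26221917,  0.68996187, -0.19450285,  1.56633384,  0.15730638,
        0.90247697, -0.21510206]), 'qd': array([ 1.35056957e-03,  6.44705055e-04, -4.80250159e-04, -1.59599287e-04,
       -1.41947600e-05,  9.15204174e-04, -6.41493474e-04]), 'joint_efforts': array([-3.68116230e-05, -5.27561653e+01, -1.26698624e+00, -1.53426594e+01,
       -5.26627852e-02,  6.74439972e-03,  1.74921329e-04]), 'ee_pos': array([0.16947735, 0.60098611, 0.26292622]), 'tcp_rot': array([ 1.36918849e-01,  9.90581864e-01, -8.92851559e-04, -5.23559125e-05]), 'ft_force': array([ 0.36352848, -0.4877852 , -0.30287429]), 'torque': array([ 0.01983254, -0.00223289,  0.03563058]), 'width': 0.0883912831722711}
scene {'fx': 539.7408344197935, 'fy': 539.7408344197935, 'cx': 269.33140090544765, 'cy': 206.74876289034407, 'camera_from_world': array([[ 0.83059145,  0.55685421,  0.00558769, -0.39898671],
       [ 0.41961869, -0.61923438, -0.66367834, -0.20205844],
       [-0.36611199,  0.55359026, -0.74799722,  1.96139476],
       [ 0.        ,  0.        ,  0.        ,  1.        ]])}
top {'fx': 541.2448584019791, 'fy': 541.2448584019791, 'cx': 280.12421018057876, 'cy': 194.59557476663718, 'camera_from_world': array([[-2.74550730e-02, -9.99613392e-01, -4.39156077e-03,
        -4.27601346e-03],
       [-9.94271182e-01,  2.77618120e-02, -1.03218694e-01,
         4.99160625e-01],
       [ 1.03300707e-01,  1.53252554e-03, -9.94648991e-01,
         1.84403532e+00],
       [ 0.00000000e+00,  0.00000000e+00,  0.00000000e+00,
         1.00000000e+00]])}
wrist {'fx': 310.3017846214487, 'fy': 310.3017846214487, 'cx': 286.54490357207004, 'cy': 214.34782452177274, 'camera_from_world': array([[ 0.27149333,  0.9624387 , -0.00176858, -0.62490796],
       [ 0.91936378, -0.25879789,  0.29630036, -0.04073278],
       [ 0.28471322, -0.08206954, -0.95509317,  0.38978877],
       [ 0.        ,  0.        ,  0.        ,  1.        ]])}
```

View pics/a_scene.png

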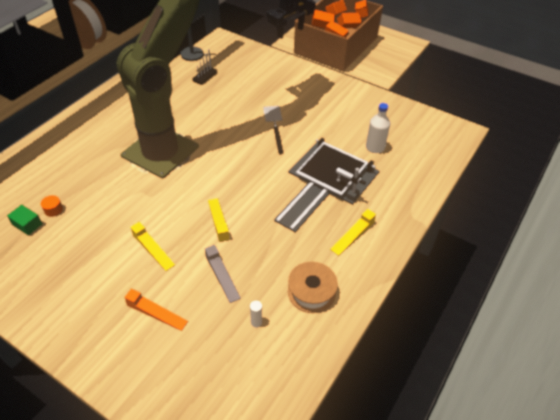

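View pics/a_top.png

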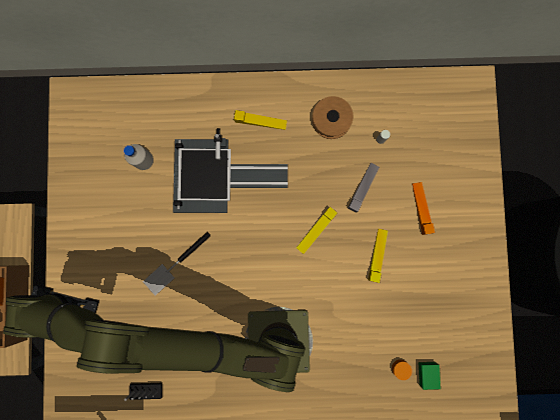

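View pics/a_wrist.png

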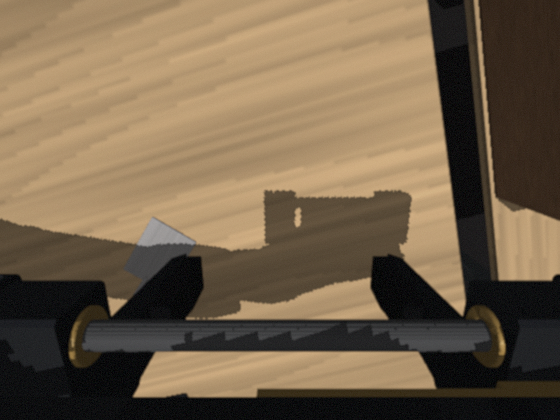

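Candidates for the wedge (top view pixels): grey (363,188), yellow (317,230), (378,256) and (260,120), orange (424,208). By the description it is the grey one, so I'll check that in close crops and measure.

```bash
cat > h.py <<'E'
import numpy as np, cv2
from station import *
def ray(c,u,v):
    T=c["camera_from_world"];R=T[:3,:3];o=-R.T@T[:3,3]
    d=R.T@np.array([(u-c["cx"])/c["fx"],(v-c["cy"])/c["fy"],1]);return o,d
def onz(c,u,v,z):
    o,d=ray(c,u,v);return o+d*(z-o[2])/d[2]
def proj(c,p):
    q=c["camera_from_world"]@np.append(p,1);return np.array([c["fx"]*q[0]/q[2]+c["cx"],c["fy"]*q[1]/q[2]+c["cy"]])
E
python3 - <<'E'
import cv2
t=cv2.imread("pics/a_top.png");s=cv2.imread("pics/a_scene.png")
cv2.imwrite("pics/b1.png",cv2.resize(t[150:230,310:410],None,fx=7,fy=7,interpolation=cv2.INTER_CUBIC))
cv2.imwrite("pics/b2.png",cv2.resize(t[120:220,165:300],None,fx=5.9,fy=5.9,interpolation=cv2.INTER_CUBIC))
cv2.imwrite("pics/b3.png",cv2.resize(s[130:240,260:390],None,fx=5.4,fy=5.4,interpolation=cv2.INTER_CUBIC))
E
```

```text
(no output)
```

View pics/b1.png

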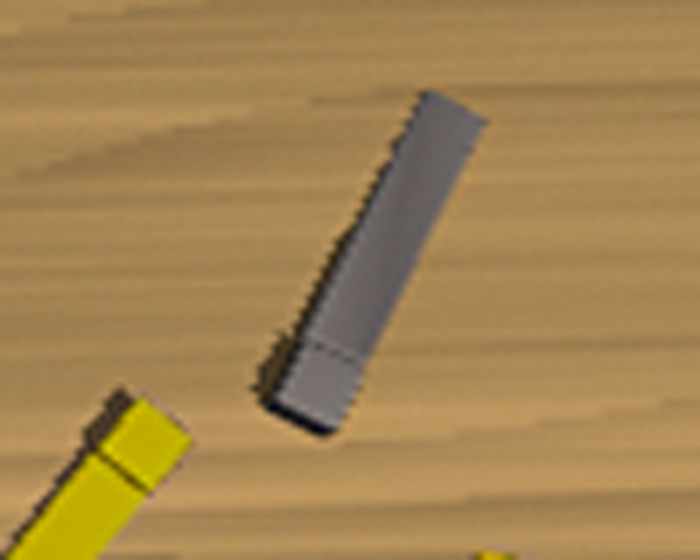

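View pics/b2.png

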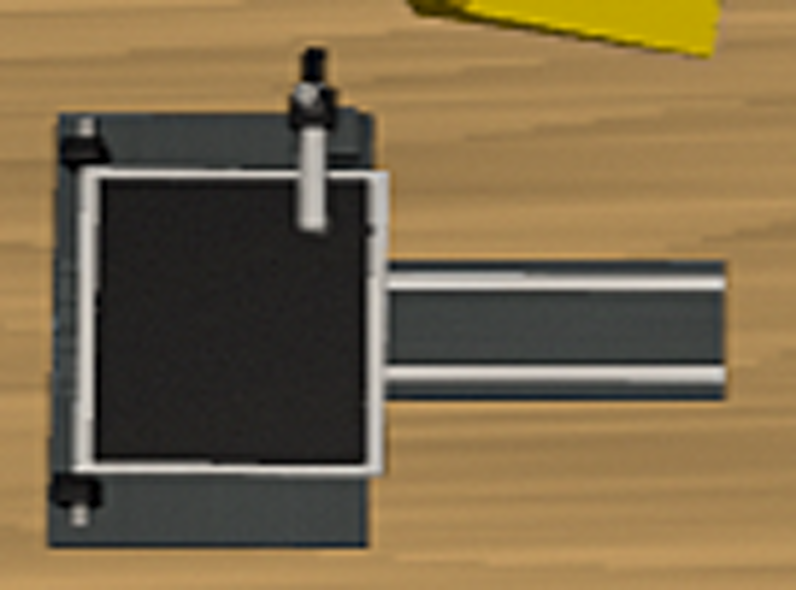

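View pics/b3.png

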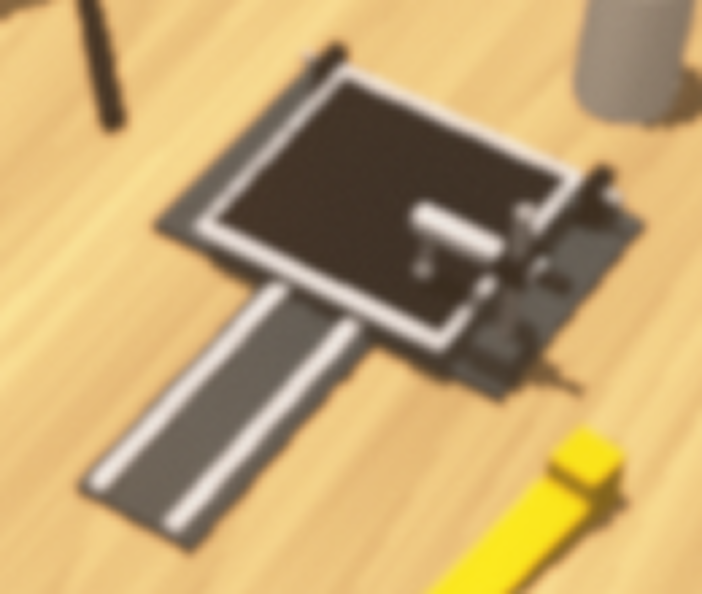

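The crops show the grey wedge, with its block at crop1 (320,390) and its thin end at (458,106). They also show the runway, with its open end at crop2 (725,330), leading left to the bed. The gauge foot is at about (312,225).

Run:
```python
from h import *
t=cv2.imread("pics/a_top.png");c=calibration("top")
def P(U,V,s,ox,oy,z): return onz(c,(U+.5)/s-.5+ox,(V+.5)/s-.5+oy,z)*1000
np.set_printoptions(precision=1,suppress=True)
A=[P(U,V,7,310,150,.046) for U,V in[(275,400),(335,432),(365,360),(305,340)]]
B=[P(U,V,7,310,150,.003) for U,V in[(428,90),(488,122)]]
bc=np.mean(A,0)[:2];tc=np.mean(B,0)[:2]
print(A,B,bc,tc,np.linalg.norm(tc-bc),np.degrees(np.arctan2(*(tc-bc)[::-1])))
# wedge mask
hsv=cv2.cvtColor(t,cv2.COLOR_BGR2HSV); m=((hsv[...,1]<60)&(hsv[...,2]>60)).astype(np.uint8); m[:, :330]=0;m[:155]=0;m[220:]=0;m[:,400:]=0
k,l,st,ce=cv2.connectedComponentsWithStats(m);i=1+np.argmax(st[1:,4]);print(st[i],ce[i]);cn=cv2.findContours((l==i).astype(np.uint8),0,2)[0][0];print(cv2.minAreaRect(cn))
# rails
R1=[P(395,281,5.9,165,120,.018),P(722,284,5.9,165,120,.018)]
R2=[P(395,375,5.9,165,120,.018),P(722,374,5.9,165,120,.018)]
E=[P(725,262,5.9,165,120,.010),P(725,398,5.9,165,120,.010)]
print("rails",R1,R2,"end",E)
d=np.mean([R1[0]-R1[1],R2[0]-R2[1]],0);print(np.degrees(np.arctan2(d[1],d[0])))
print("plate corners",[P(U,V,5.9,165,120,.01) for U,V in[(60,113),(373,113),(368,547),(48,547)]])
```

```text
[array([ 448.7, -251.1,   46. ]), array([ 432.3, -279.6,   46. ]), array([ 467. , -295.7,   46. ]), array([ 477.6, -266.9,   46. ])] [array([ 606. , -339.6,    3. ]), array([ 588.9, -368.9,    3. ])] [ 456.4 -273.3] [ 597.5 -354.3] 162.61189165474374 -29.850699094653635
[349 163  30  49 486] [363.5 186.7]
((363.5801086425781, 186.56561279296875), (10.223033905029297, 49.80902862548828), 25.277719497680664)
rails [array([600.4, 148.7,  18. ]), array([593.2, -44.5,  18. ])] [array([544.4, 149.8,  18. ]), array([539.6, -42.9,  18. ])] end [array([607.6, -46.7,  10. ]), array([526.3, -44.4,  10. ])]
88.21364702646446
plate corners [array([708.7, 347.8,  10. ]), array([703.4, 160.8,  10. ]), array([443.9, 168.3,  10. ]), array([449.1, 356.8,  10. ])]
```

```bash
cat >> h.py <<'E'
from scipy.spatial.transform import Rotation as Ro
def plan(wps,step=.9,pose=None,claw=None,nd=1,pad=True):
    """wps: list of (xyz, y-heading total world turn deg from current pose (signed), rows)"""
    if pose is None:
        s=observe();pose=(s["ee_pos"],s["tcp_rot"])
    p=np.array(pose[0]);R=Ro.from_quat(pose[1]).as_matrix();rows=[]
    for tgt,turn,n in wps:
        p0=p.copy();done=0.
        for k in range(1,n+1):
            want=p0+(np.array(tgt)-p0)*k/n
            d=np.round(R.T@(want-p)/.025,nd)
            d=np.clip(d,-1,1)
            tz=np.clip(np.round((-turn*k/n-done)/8,nd),-1,1)
            p=p+R@d*.025; R=R@Ro.from_rotvec([0,0,np.radians(8*tz)]).as_matrix();done+=8*tz
            rows.append((d+0.,tz+0.))
    while pad and len(rows)%10: rows.append((np.zeros(3),0.))
    for i,(d,t) in enumerate(rows):
        if i%10==0: print("--call")
        print('{"xyz":[%g,%g,%g],"turn":[0,0,%g]%s},'%(*d,t,'' if claw is None else ',"claw":%g'%claw),end='')
        if i%10==9: print()
    print("\nend",p,"xhead",np.degrees(np.arctan2(R[1,0],R[0,0])))
E
python3 - <<'E'
from h import *
plan([([.45,.30,.26],-80,16),([.456,-.273,.20],-114.6,24)],claw=88)
E
```

```text
--call
{"xyz":[-0.9,-0.5,0],"turn":[0,0,0.6],"claw":88},{"xyz":[-0.9,-0.5,0],"turn":[0,0,0.6],"claw":88},{"xyz":[-1,-0.4,0],"turn":[0,0,0.7],"claw":88},{"xyz":[-0.9,-0.3,0],"turn":[0,0,0.6],"claw":88},{"xyz":[-1,-0.2,0],"turn":[0,0,0.6],"claw":88},{"xyz":[-1,-0.1,0.1],"turn":[0,0,0.6],"claw":88},{"xyz":[-1,0,0],"turn":[0,0,0.7],"claw":88},{"xyz":[-1,0.1,0],"turn":[0,0,0.6],"claw":88},{"xyz":[-1,0.1,0],"turn":[0,0,0.6],"claw":88},{"xyz":[-1,0.3,0],"turn":[0,0,0.7],"claw":88},
--call
{"xyz":[-1,0.3,0],"turn":[0,0,0.6],"claw":88},{"xyz":[-1,0.5,0],"turn":[0,0,0.6],"claw":88},{"xyz":[-0.9,0.5,0],"turn":[0,0,0.6],"claw":88},{"xyz":[-0.9,0.5,0],"turn":[0,0,0.7],"claw":88},{"xyz":[-0.8,0.7,0],"turn":[0,0,0.6],"claw":88},{"xyz":[-0.7,0.7,0],"turn":[0,0,0.6],"claw":88},{"xyz":[-1,0.1,0.1],"turn":[0,0,0.6],"claw":88},{"xyz":[-0.9,0.2,0.1],"turn":[0,0,0.6],"claw":88},{"xyz":[-0.9,0.2,0.1],"turn":[0,0,0.6],"claw":88},{"xyz":[-0.9,0.4,0.1],"turn":[0,0,0.6],"claw":88},
--call
{"xyz":[-0.9,0.4,0.1],"turn":[0,0,0.6],"claw":88},{"xyz":[-0.8,0.5,0.1],"turn":[0,0,0.6],"claw":88},{"xyz":[-0.8,0.5,0.1],"
[... 236 characters left out ...]
0.4,0.8,0.1],"turn":[0,0,0.6],"claw":88},{"xyz":[-0.5,0.9,0.1],"turn":[0,0,0.6],"claw":88},{"xyz":[-0.3,0.9,0.1],"turn":[0,0,0.6],"claw":88},
--call
{"xyz":[-0.3,0.9,0.1],"turn":[0,0,0.6],"claw":88},{"xyz":[-0.2,0.9,0.1],"turn":[0,0,0.6],"claw":88},{"xyz":[-0.1,1,0.1],"turn":[0,0,0.5],"claw":88},{"xyz":[0,0.9,0.2],"turn":[0,0,0.6],"claw":88},{"xyz":[0,1,0.1],"turn":[0,0,0.6],"claw":88},{"xyz":[0.1,1,0.1],"turn":[0,0,0.6],"claw":88},{"xyz":[0.2,0.9,0.1],"turn":[0,0,0.6],"claw":88},{"xyz":[0.3,0.9,0.1],"turn":[0,0,0.6],"claw":88},{"xyz":[0.3,0.9,0.1],"turn":[0,0,0.6],"claw":88},{"xyz":[0.4,0.9,0.1],"turn":[0,0,0.6],"claw":88},

end [ 0.45457435 -0.27348934  0.19918662] xhead -30.14025796412923
```

Call:
drive_tool(rows=[{"xyz":[-0.9,-0.5,0],"turn":[0,0,0.6],"claw":88},{"xyz":[-0.9,-0.5,0],"turn":[0,0,0.6],"claw":88},{"xyz":[-1,-0.4,0],"turn":[0,0,0.7],"claw":88},{"xyz":[-0.9,-0.3,0],"turn":[0,0,0.6],"claw":88},{"xyz":[-1,-0.2,0],"turn":[0,0,0.6],"claw":88},{"xyz":[-1,-0.1,0.1],"turn":[0,0,0.6],"claw":88},{"xyz":[-1,0,0],"turn":[0,0,0.7],"claw":88},{"xyz":[-1,0.1,0],"turn":[0,0,0.6],"claw":88},{"xyz":[-1,0.1,0],"turn":[0,0,0.6],"claw":88},{"xyz":[-1,0.3,0],"turn":[0,0,0.7],"claw":88}])

```text
time: 1.15
ee_pos: [0.344, 0.4148, 0.261]
tcp_rot: [0.548, 0.836, -0.0, -0.0]
ft_force: [-0.3, 0.4, 0.0]
width: 0.0879
```

Call:
drive_tool(rows=[{"xyz":[-1,0.3,0],"turn":[0,0,0.6],"claw":88},{"xyz":[-1,0.5,0],"turn":[0,0,0.6],"claw":88},{"xyz":[-0.9,0.5,0],"turn":[0,0,0.6],"claw":88},{"xyz":[-0.9,0.5,0],"turn":[0,0,0.7],"claw":88},{"xyz":[-0.8,0.7,0],"turn":[0,0,0.6],"claw":88},{"xyz":[-0.7,0.7,0],"turn":[0,0,0.6],"claw":88},{"xyz":[-1,0.1,0.1],"turn":[0,0,0.6],"claw":88},{"xyz":[-0.9,0.2,0.1],"turn":[0,0,0.6],"claw":88},{"xyz":[-0.9,0.2,0.1],"turn":[0,0,0.6],"claw":88},{"xyz":[-0.9,0.4,0.1],"turn":[0,0,0.6],"claw":88}])

```text
time: 2.15
ee_pos: [0.451, 0.2043, 0.251]
tcp_rot: [0.845, 0.535, -0.0, -0.0]
ft_force: [0.6, 0.4, -0.0]
width: 0.088
```

Run:
```python
from h import *
s=observe();R=Ro.from_quat(s["tcp_rot"]).as_matrix();print(s["time"],s["ee_pos"],s["joint_pos"],R[:,0],R[:,2],s["ft_force"])
x=np.degrees(np.arctan2(R[1,0],R[0,0]));print(x)
plan([([.456,-.273,.20],-(x+30),20)],claw=88)
```

```text
2.15 [0.45102412 0.2043058  0.25095556] [-0.67304687  0.55320281  0.24313503  1.97805875 -0.21514576  0.6348879
 -0.73153348] [ 4.26544012e-01  9.04466804e-01 -7.97971050e-05] [-2.36883556e-04  2.34880480e-05 -9.99999972e-01] [ 0.62490629  0.36840241 -0.03745448]
64.75156635823541
--call
{"xyz":[-0.9,0.4,0.1],"turn":[0,0,0.6],"claw":88},{"xyz":[-0.8,0.5,0.1],"turn":[0,0,0.6],"claw":88},{"xyz":[-0.8,0.6,0.1],"turn":[0,0,0.6],"claw":88},{"xyz":[-0.7,0.6,0.1],"turn":[0,0,0.6],"claw":88},{"xyz":[-0.7,0.6,0.1],"turn":[0,0,0.6],"claw":88},{"xyz":[-0.6,0.8,0.1],"turn":[0,0,0.6],"claw":88},{"xyz":[-0.5,0.7,0.1],"turn":[0,0,0.5],"claw":88},{"xyz":[-0.5,0.9,0.1],"turn":[0,0,0.6],"claw":88},{"xyz":[-0.5,0.8,0.1],"turn":[0,0,0.6],"claw":88},{"xyz":[-0.3,0.9,0.1],"turn":[0,0,0.6],"claw":88},
--call
{"xyz":[-0.3,0.9,0.1],"turn":[0,0,0.6],"claw":88},{"xyz":[-0.2,0.9,0.1],"turn":[0,0,0.6],"claw":88},{"xyz":[-0.1,1,0.1],"turn":[0,0,0.6],"claw":88},{"xyz":[-0.1,0.9,0.1],"turn":[0,0,0.6],"claw":88},{"xyz":[0.1,1,0.1],"turn":[0,0,0.6],"claw":88},{"xyz":[0.1,0.9,0.1],"turn":[0,0,0.6],"claw":88},{"xyz":[0.2,1,0.1],"turn":[0,0,0.6],"claw":88},{"xyz":[0.3,0.9,0.1],"turn":[0,0,0.6],"claw":88},{"xyz":[0.3,0.9,0.1],"turn":[0,0,0.6],"claw":88},{"xyz":[0.4,0.8,0.1],"turn":[0,0,0.5],"claw":88},

end [ 0.45531488 -0.27164064  0.20094337] xhead -29.648434757376616
```

Call:
drive_tool(rows=[{"xyz":[-0.9,0.4,0.1],"turn":[0,0,0.6],"claw":88},{"xyz":[-0.8,0.5,0.1],"turn":[0,0,0.6],"claw":88},{"xyz":[-0.8,0.6,0.1],"turn":[0,0,0.6],"claw":88},{"xyz":[-0.7,0.6,0.1],"turn":[0,0,0.6],"claw":88},{"xyz":[-0.7,0.6,0.1],"turn":[0,0,0.6],"claw":88},{"xyz":[-0.6,0.8,0.1],"turn":[0,0,0.6],"claw":88},{"xyz":[-0.5,0.7,0.1],"turn":[0,0,0.5],"claw":88},{"xyz":[-0.5,0.9,0.1],"turn":[0,0,0.6],"claw":88},{"xyz":[-0.5,0.8,0.1],"turn":[0,0,0.6],"claw":88},{"xyz":[-0.3,0.9,0.1],"turn":[0,0,0.6],"claw":88}])

```text
time: 3.15
ee_pos: [0.4546, -0.0343, 0.226]
tcp_rot: [0.988, 0.152, -0.0, -0.0]
ft_force: [0.8, -0.4, 1.0]
width: 0.0881
```

Call:
drive_tool(rows=[{"xyz":[-0.3,0.9,0.1],"turn":[0,0,0.6],"claw":88},{"xyz":[-0.2,0.9,0.1],"turn":[0,0,0.6],"claw":88},{"xyz":[-0.1,1,0.1],"turn":[0,0,0.6],"claw":88},{"xyz":[-0.1,0.9,0.1],"turn":[0,0,0.6],"claw":88},{"xyz":[0.1,1,0.1],"turn":[0,0,0.6],"claw":88},{"xyz":[0.1,0.9,0.1],"turn":[0,0,0.6],"claw":88},{"xyz":[0.2,1,0.1],"turn":[0,0,0.6],"claw":88},{"xyz":[0.3,0.9,0.1],"turn":[0,0,0.6],"claw":88},{"xyz":[0.3,0.9,0.1],"turn":[0,0,0.6],"claw":88},{"xyz":[0.4,0.8,0.1],"turn":[0,0,0.5],"claw":88}])

```text
time: 4.15
ee_pos: [0.4574, -0.2719, 0.201]
tcp_rot: [0.967, -0.256, -0.0, 0.0]
ft_force: [0.2, 0.1, -0.4]
width: 0.0879
```

Run:
```python
from h import *
import pickle
c=calibration("wrist");im=get_image("wrist");cv2.imwrite("pics/c_wrist.png",im);pickle.dump(c,open("c.pkl","wb"))
s=observe();print(s["time"],s["ee_pos"],s["joint_pos"],s["ft_force"])
```

```text
4.2 [ 0.45711878 -0.27641672  0.20117662] [ 0.12882836  0.73354179  0.56159075  1.92887266 -0.6189088   0.65292256
 -1.01557913] [ 0.41588897 -3.73429005 -0.53744553]
```

View pics/c_wrist.png

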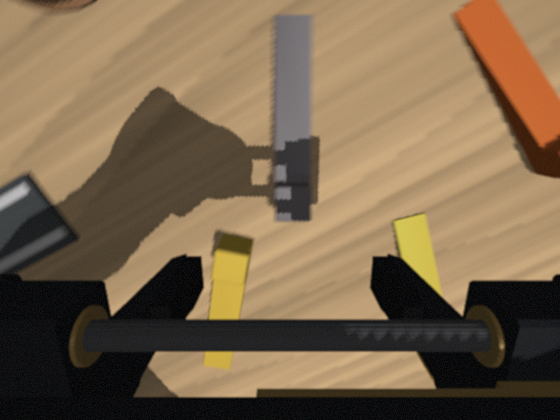

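The wrist view shows the grey wedge upright in the picture: thin end at (294,14), block at about (293,200), with the gripper's shadow across it.

Run:
```python
from h import *
im=cv2.imread("pics/c_wrist.png")
a=cv2.resize(im[125:230,250:335],None,fx=5,fy=5,interpolation=cv2.INTER_CUBIC);b=cv2.resize(im[0:60,250:335],None,fx=4,fy=4,interpolation=cv2.INTER_CUBIC)
a=np.clip(a.astype(int)*2,0,255).astype(np.uint8)
H=np.zeros((525,770,3),np.uint8);H[:,:425]=a;H[:240,428:768]=b;cv2.imwrite("pics/d.png",H)
```

```text
(no output)
```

View pics/d.png

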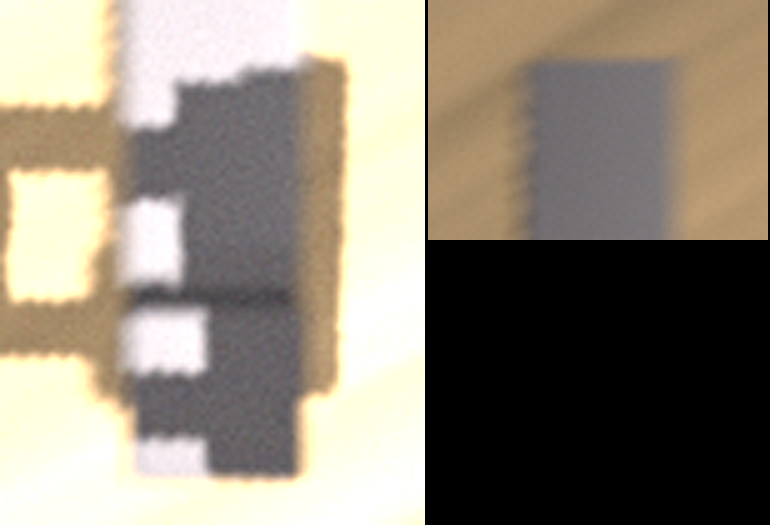

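Run:
```python
from h import *
import pickle
np.set_printoptions(precision=4,suppress=True)
c=pickle.load(open("c.pkl","rb"))
t=[onz(c,u,14.6,.003) for u in(274.8,311.2)];r=[onz(c,u,219.7,.046) for u in(276.5,309.8)]
T=np.mean(t,0)[:2];B=np.mean(r,0)[:2];d=(T-B);L=np.linalg.norm(d);h=np.degrees(np.arctan2(d[1],d[0]));e=d/L
print(t,r,L,h); O1=B+e*.017;O2=T-e*.165;print("origin",O1,O2)
n=np.array([-e[1],e[0]])
for w in [(17,46),(17,27.6),(25,26.3),(-17,46)]:
    print(w,proj(c,np.append(O1+e*w[0]/1e3,w[1]/1e3)))
# check with top
ct=calibration("top"); print(proj(ct,np.append(T,.003)),proj(ct,np.append(B,.046)))
s=observe();R=Ro.from_quat(s["tcp_rot"]).as_matrix();x=np.degrees(np.arctan2(R[1,0],R[0,0]));print(x,s["ee_pos"])
```

```text
[array([ 0.6063, -0.3439,  0.003 ]), array([ 0.5902, -0.3722,  0.003 ])] [array([ 0.4503, -0.2562,  0.046 ]), array([ 0.4349, -0.2832,  0.046 ])] 0.17898530300885687 -29.57409386549863
origin [ 0.4574 -0.2781] [ 0.4548 -0.2766]
(17, 46) [293.3144 183.8548]
(17, 27.6) [292.898  179.9543]
(25, 26.3) [292.9045 171.4093]
(-17, 46) [293.1508 219.7   ]
[376.0581 164.4522] [354.3883 208.3482]
-30.038643315200208 [ 0.4571 -0.2764  0.2012]
```

Call:
drive_tool(rows=[{"xyz":[0,0,0.9],"turn":[0,0,0],"claw":88},{"xyz":[0,0,0.9],"turn":[0,0,0],"claw":88},{"xyz":[0,0,0.9],"turn":[0,0,0],"claw":88},{"xyz":[0,0,0.9],"turn":[0,0,0],"claw":88},{"xyz":[0,0,0.9],"turn":[0,0,0],"claw":88},{"xyz":[0,0,0.9],"turn":[0,0,0],"claw":88},{"xyz":[0,0,0.6],"turn":[0,0,0],"claw":88},{"xyz":[0,0,0.4],"turn":[0,0,0],"claw":88},{"xyz":[0,0,0.1],"turn":[0,0,0],"claw":88},{"xyz":[0,0,0],"turn":[0,0,0],"claw":60}], force=30)

```text
time: 5.2
ee_pos: [0.4579, -0.2704, 0.0387]
tcp_rot: [0.967, -0.254, -0.0, 0.0]
ft_force: [0.2, 0.9, -0.4]
width: 0.0821
```

Call:
drive_tool(rows=[{"xyz":[0,0,0],"claw":40},{"xyz":[0,0,0],"claw":28},{"xyz":[0,0,0],"claw":28},{"xyz":[0,0,0],"claw":28},{"xyz":[0,0,0],"claw":28},{"xyz":[0,0,0],"claw":28},{"xyz":[0,0,-0.4],"claw":28},{"xyz":[0,0,-0.8],"claw":28},{"xyz":[0,0,-0.9],"claw":28},{"xyz":[0,0,-0.9],"claw":28}])

```text
schema error: expected keys claw, xyz, turn
```

Run:
```python
from h import *
c=calibration("wrist");im=get_image("wrist");cv2.imwrite("pics/e_wrist.png",im)
s=observe();print(s["time"],s["ee_pos"],s["joint_pos"],s["ft_force"],s["width"])
R=Ro.from_quat(s["tcp_rot"]).as_matrix();x=np.degrees(np.arctan2(R[1,0],R[0,0]));print(x)
# jig: heading 88.2, runway end
plan([([.48,-.2,.15],50,10),([.566,-.05,.15],88.2-x-50,10)],claw=28)
```

```text
5.25 [ 0.458139   -0.27044568  0.03908867] [ 0.29850898  0.96973234  0.25228566  1.99019122 -0.82315409  0.28429028
 -0.83746299] [-0.09177255 -0.30389013 -0.27290986] 0.0781548339486703
-29.36446688604219
--call
{"xyz":[-0.1,-0.3,-0.4],"turn":[0,0,-0.6],"claw":28},{"xyz":[0,-0.3,-0.5],"turn":[0,0,-0.6],"claw":28},{"xyz":[0,-0.3,-0.4],"turn":[0,0,-0.7],"claw":28},{"xyz":[0,-0.3,-0.5],"turn":[0,0,-0.6],"claw":28},{"xyz":[0,-0.3,-0.4],"turn":[0,0,-0.6],"claw":28},{"xyz":[0.1,-0.2,-0.5],"turn":[0,0,-0.6],"claw":28},{"xyz":[0.1,-0.3,-0.4],"turn":[0,0,-0.7],"claw":28},{"xyz":[0.1,-0.3,-0.4],"turn":[0,0,-0.6],"claw":28},{"xyz":[0.1,-0.3,-0.5],"turn":[0,0,-0.6],"claw":28},{"xyz":[0.2,-0.2,-0.4],"turn":[0,0,-0.7],"claw":28},
--call
{"xyz":[0.5,-0.4,0],"turn":[0,0,-0.8],"claw":28},{"xyz":[0.6,-0.4,0],"turn":[0,0,-0.9],"claw":28},{"xyz":[0.6,-0.3,0],"turn":[0,0,-0.8],"claw":28},{"xyz":[0.7,-0.2,0],"turn":[0,0,-0.9],"claw":28},{"xyz":[0.7,-0.2,0],"turn":[0,0,-0.8],"claw":28},{"xyz":[0.7,0,0],"turn":[0,0,-0.9],"claw":28},{"xyz":[0.7,0,0],"turn":[0,0,-0.8],"claw":28},{"xyz":[0.7,0.1,0],"turn":[0,0,-0.9],"claw":28},{"xyz":[0.6,0.2,0],"turn":[0,0,-0.8],"claw":28},{"xyz":[0.7,0.2,0],"turn":[0,0,-0.8],"claw":28},

end [ 0.56589224 -0.04924387  0.14904073] xhead 88.23552413943415
```

View pics/e_wrist.png

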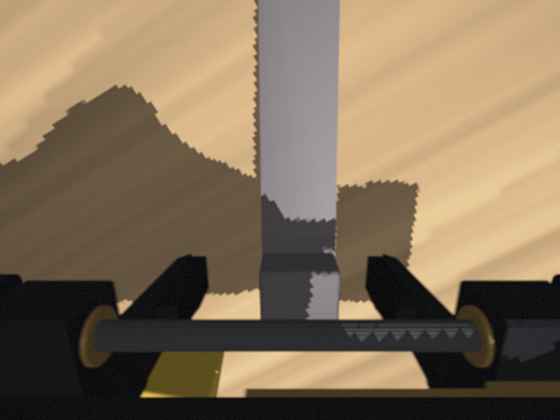

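The TCP is 7 mm to one side of the block: the fingers' middle is at column 286 and the wedge's at 300. I'll centre it before closing.

Call:
drive_tool(rows=[{"xyz":[0.1,0.2,0],"turn":[0,0,0],"claw":75},{"xyz":[0,0.1,0],"turn":[0,0,0],"claw":60},{"xyz":[0,0,0],"turn":[0,0,0],"claw":45},{"xyz":[0,0,0],"turn":[0,0,0],"claw":40},{"xyz":[0,0,0],"turn":[0,0,0],"claw":28},{"xyz":[0,0,0],"turn":[0,0,0],"claw":28},{"xyz":[0,0,0],"turn":[0,0,0],"claw":28},{"xyz":[0,0,0],"turn":[0,0,0],"claw":28},{"xyz":[0,0,0],"turn":[0,0,0],"claw":28},{"xyz":[0,0,0],"turn":[0,0,0],"claw":28}])

```text
time: 6.25
ee_pos: [0.4566, -0.2775, 0.0387]
tcp_rot: [0.967, -0.253, -0.0, -0.0]
ft_force: [0.5, 0.8, 1.6]
width: 0.0335
```

Run:
```python
from h import *
s=observe();print(s["time"],s["ee_pos"],s["tcp_rot"],s["ft_force"],s["width"])
R=Ro.from_quat(s["tcp_rot"]).as_matrix();x=np.degrees(np.arctan2(R[1,0],R[0,0]));print(x)
plan([([.470,-.22,.15],50,10),([.566,-.05,.14],88.2-x-50,10)],claw=28)
```

```text
6.25 [ 0.45660685 -0.27748869  0.03866094] [ 9.67437735e-01 -2.53108854e-01 -9.58368635e-05 -3.57730912e-04] [0.52437887 0.84496141 1.62650265] 0.03353723679591625
-29.323104787766475
--call
{"xyz":[-0.1,-0.2,-0.4],"turn":[0,0,-0.6],"claw":28},{"xyz":[0,-0.3,-0.5],"turn":[0,0,-0.6],"claw":28},{"xyz":[0,-0.2,-0.4],"turn":[0,0,-0.7],"claw":28},{"xyz":[0,-0.2,-0.5],"turn":[0,0,-0.6],"claw":28},{"xyz":[0,-0.3,-0.4],"turn":[0,0,-0.6],"claw":28},{"xyz":[0,-0.2,-0.5],"turn":[0,0,-0.6],"claw":28},{"xyz":[0.1,-0.2,-0.4],"turn":[0,0,-0.7],"claw":28},{"xyz":[0,-0.3,-0.5],"turn":[0,0,-0.6],"claw":28},{"xyz":[0.1,-0.2,-0.4],"turn":[0,0,-0.6],"claw":28},{"xyz":[0.1,-0.2,-0.5],"turn":[0,0,-0.7],"claw":28},
--call
{"xyz":[0.6,-0.5,0],"turn":[0,0,-0.8],"claw":28},{"xyz":[0.7,-0.4,0.1],"turn":[0,0,-0.9],"claw":28},{"xyz":[0.7,-0.4,0],"turn":[0,0,-0.8],"claw":28},{"xyz":[0.7,-0.2,0.1],"turn":[0,0,-0.9],"claw":28},{"xyz":[0.8,-0.2,0],"turn":[0,0,-0.8],"claw":28},{"xyz":[0.8,-0.1,0.1],"turn":[0,0,-0.9],"claw":28},{"xyz":[0.7,0.1,0],"turn":[0,0,-0.8],"claw":28},{"xyz":[0.8,0.1,0.1],"turn":[0,0,-0.9],"claw":28},{"xyz":[0.8,0.2,0],"turn":[0,0,-0.8],"claw":28},{"xyz":[0.7,0.3,0.1],"turn":[0,0,-0.8],"claw":28},

end [ 0.56687583 -0.05012699  0.13882889] xhead 88.27688788951416
```

Call:
drive_tool(rows=[{"xyz":[0,0,-0.4],"turn":[0,0,0],"claw":28},{"xyz":[0,-0.3,-0.9],"turn":[0,0,-0.6],"claw":28},{"xyz":[0,-0.2,-0.9],"turn":[0,0,-0.7],"claw":28},{"xyz":[0,-0.2,-0.9],"turn":[0,0,-0.6],"claw":28},{"xyz":[0,-0.3,-0.7],"turn":[0,0,-0.6],"claw":28},{"xyz":[0,-0.2,-0.5],"turn":[0,0,-0.6],"claw":28},{"xyz":[0.1,-0.2,-0.1],"turn":[0,0,-0.7],"claw":28},{"xyz":[0,-0.3,0],"turn":[0,0,-0.6],"claw":28},{"xyz":[0.1,-0.2,0],"turn":[0,0,-0.6],"claw":28},{"xyz":[0.1,-0.2,0],"turn":[0,0,-0.7],"claw":28}])

```text
time: 7.25
ee_pos: [0.4725, -0.2271, 0.1492]
tcp_rot: [0.99, 0.143, -0.0, 0.0]
ft_force: [0.3, 0.7, -1.9]
width: 0.034
```

Run:
```python
from h import *
s=observe();print(s["time"],s["ee_pos"],s["tcp_rot"],s["ft_force"],s["width"])
R=Ro.from_quat(s["tcp_rot"]).as_matrix();x=np.degrees(np.arctan2(R[1,0],R[0,0]));print(x)
plan([([.566,-.05,.14],88.2-x,10)],claw=28)
```

```text
7.25 [ 0.47251864 -0.22710119  0.14922946] [ 9.89723225e-01  1.42995687e-01 -1.42231192e-04  3.89384541e-04] [ 0.27486123  0.70949701 -1.87617374] 0.03400218355291233
16.442455267396777
--call
{"xyz":[0.6,-0.6,0],"turn":[0,0,-0.9],"claw":28},{"xyz":[0.6,-0.5,0.1],"turn":[0,0,-0.9],"claw":28},{"xyz":[0.7,-0.4,0],"turn":[0,0,-0.9],"claw":28},{"xyz":[0.7,-0.3,0],"turn":[0,0,-0.9],"claw":28},{"xyz":[0.8,-0.3,0.1],"turn":[0,0,-0.9],"claw":28},{"xyz":[0.8,-0.1,0],"turn":[0,0,-0.9],"claw":28},{"xyz":[0.8,0,0.1],"turn":[0,0,-0.9],"claw":28},{"xyz":[0.8,0,0],"turn":[0,0,-0.9],"claw":28},{"xyz":[0.7,0.2,0],"turn":[0,0,-0.9],"claw":28},{"xyz":[0.8,0.2,0.1],"turn":[0,0,-0.9],"claw":28},

end [ 0.56498872 -0.04979784  0.13906985] xhead 88.44246694526252
```

Call:
drive_tool(rows=[{"xyz":[0.6,-0.6,0],"turn":[0,0,-0.9],"claw":28},{"xyz":[0.6,-0.5,0.1],"turn":[0,0,-0.9],"claw":28},{"xyz":[0.7,-0.4,0],"turn":[0,0,-0.9],"claw":28},{"xyz":[0.7,-0.3,0],"turn":[0,0,-0.9],"claw":28},{"xyz":[0.8,-0.3,0.1],"turn":[0,0,-0.9],"claw":28},{"xyz":[0.8,-0.1,0],"turn":[0,0,-0.9],"claw":28},{"xyz":[0.8,0,0.1],"turn":[0,0,-0.9],"claw":28},{"xyz":[0.8,0,0],"turn":[0,0,-0.9],"claw":28},{"xyz":[0.7,0.2,0],"turn":[0,0,-0.9],"claw":28},{"xyz":[0.8,0.2,0.1],"turn":[0,0,-0.9],"claw":28}])

```text
time: 8.25
ee_pos: [0.5663, -0.0507, 0.1393]
tcp_rot: [0.717, 0.698, -0.0, 0.001]
ft_force: [0.3, 0.5, -1.5]
width: 0.0337
```

Run:
```python
from h import *
import pickle
s=observe();print(s["time"],s["ee_pos"],s["tcp_rot"],s["ft_force"],s["width"],s["joint_pos"],np.abs(s["qd"]).max())
c=calibration("wrist");im=get_image("wrist");cv2.imwrite("pics/f_wrist.png",im);pickle.dump((c,s),open("f.pkl","wb"))
cv2.imwrite("pics/f_top.png",get_image("top"))
s=observe();print(s["time"],s["ee_pos"])
```

```text
8.25 [ 0.56625031 -0.05066155  0.13931526] [ 7.16510747e-01  6.97575218e-01 -4.41003006e-04  9.84934121e-04] [ 0.25642372  0.51537298 -1.49541113] 0.03371561841884725 [-0.00544473  0.79214895  0.02138889  1.84996729 -0.02759906  0.49898921
  0.00702292] 0.5195837574622647
8.35 [ 0.5667385  -0.04699861  0.13883958]
```

View pics/f_wrist.png

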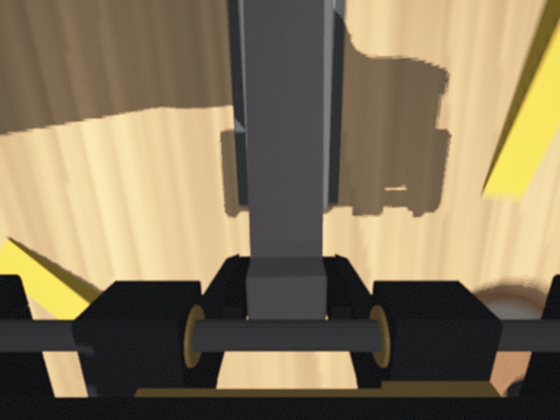

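View pics/f_top.png

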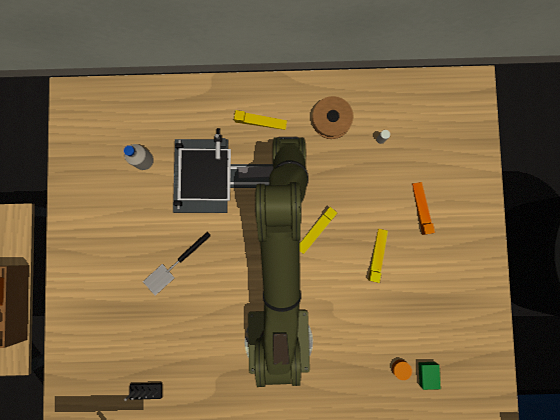

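Run:
```python
from h import *
im=cv2.imread("pics/f_wrist.png")
a=np.clip(cv2.resize(im[0:220,215:365],None,fx=5.2,fy=2.7,interpolation=cv2.INTER_CUBIC).astype(int)*2,0,255).astype(np.uint8)
cv2.imwrite("pics/g.png",a)
```

```text
(no output)
```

View pics/g.png

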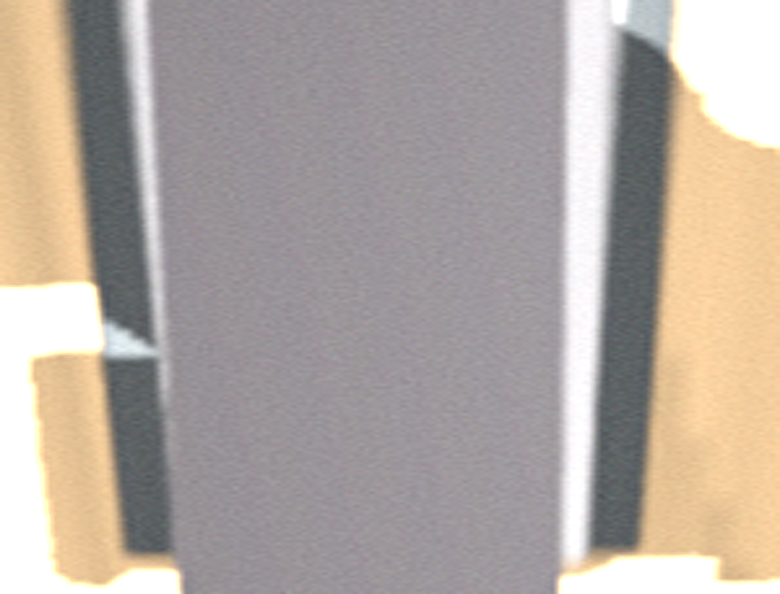

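Run:
```python
from h import *
import pickle
np.set_printoptions(precision=4,suppress=True)
c,s=pickle.load(open("f.pkl","rb"))
g=lambda U,V:((U+.5)/5.2-.5+215,(V+.5)/2.7-.5)
L=[onz(c,*g(70,20),.010)[:2],onz(c,*g(126,550),.010)[:2]];Rr=[onz(c,*g(671,50),.010)[:2],onz(c,*g(640,550),.010)[:2]]
end=[onz(c,*g(126,553),.010)[:2],onz(c,*g(640,553),.010)[:2]]
hl,hr=[np.degrees(np.arctan2(*(q[0]-q[1])[::-1])) for q in(L,Rr)]
print(L,Rr,hl,hr,"width",np.linalg.norm(end[0]-end[1]),"endmid",np.mean(end,0))
R=Ro.from_quat(s["tcp_rot"]).as_matrix();print("tool x head",np.degrees(np.arctan2(R[1,0],R[0,0])),s["ee_pos"])
# wedge centre at ~ x=100 of wedge; z of top there
zw=s["ee_pos"][2]-.039
for V,w in((100,(155,565.5)),(500,(176,561))):
    for zt in (.026,.012): print(V,onz(c,*g(w[0],V),zw+zt)[:2],onz(c,*g(w[1],V),zw+zt)[:2])
# inner rails/foot from original top: rail tops
```

```text
[array([0.5301, 0.1014]), array([ 0.5272, -0.0403])] [array([0.6107, 0.0924]), array([ 0.6095, -0.0425])] 88.85870349844502 89.4996659949889 width 0.08240126224170831 endmid [ 0.5684 -0.0423]
tool x head 88.46559060410965 [ 0.5663 -0.0507  0.1393]
100 [0.5535 0.0568] [0.5836 0.056 ]
100 [0.5519 0.0599] [0.5851 0.059 ]
500 [ 0.5514 -0.0006] [ 0.5837 -0.0015]
500 [ 0.5496 -0.0035] [ 0.5852 -0.0045]
```

Call:
drive_tool(rows=[{"xyz":[0.4,0,0],"turn":[0,0,0],"claw":28},{"xyz":[0.5,0.1,0.2],"turn":[0,0,0],"claw":28},{"xyz":[0,0,0.5],"turn":[0,0,0],"claw":28},{"xyz":[0,0,0.6],"turn":[0,0,0],"claw":28},{"xyz":[0,0,0.6],"turn":[0,0,0],"claw":28},{"xyz":[0,0,0.5],"turn":[0,0,0],"claw":28},{"xyz":[0,0,0.3],"turn":[0,0,0],"claw":28},{"xyz":[0,0,0],"turn":[0,0,0],"claw":28},{"xyz":[0,0,0],"turn":[0,0,0],"claw":28},{"xyz":[0,0,0],"turn":[0,0,0],"claw":28}])

```text
time: 9.35
ee_pos: [0.5695, -0.0277, 0.0717]
tcp_rot: [0.718, 0.696, 0.0, 0.0]
ft_force: [-0.1, 0.1, -1.0]
width: 0.0336
```

Run:
```python
from h import *
import pickle
s=observe();print(s["time"],s["ee_pos"],s["tcp_rot"],s["ft_force"],s["width"],np.abs(s["qd"]).max())
c=calibration("wrist");im=get_image("wrist");cv2.imwrite("pics/i_wrist.png",im);pickle.dump((c,s),open("i.pkl","wb"))
sc=get_image("scene");cv2.imwrite("pics/i_scene.png",cv2.resize(sc[100:270,230:410],None,fx=4,fy=3.5,interpolation=cv2.INTER_CUBIC))
```

```text
9.35 [ 0.56948192 -0.02765894  0.07172348] [7.17847835e-01 6.96199807e-01 4.11046716e-04 3.82225206e-04] [-0.05629609  0.05099561 -1.02327449] 0.033582453325875054 0.004569257035575664
```

View pics/i_wrist.png

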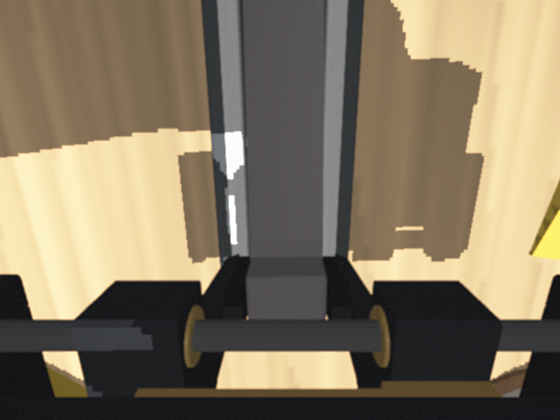

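View pics/i_scene.png

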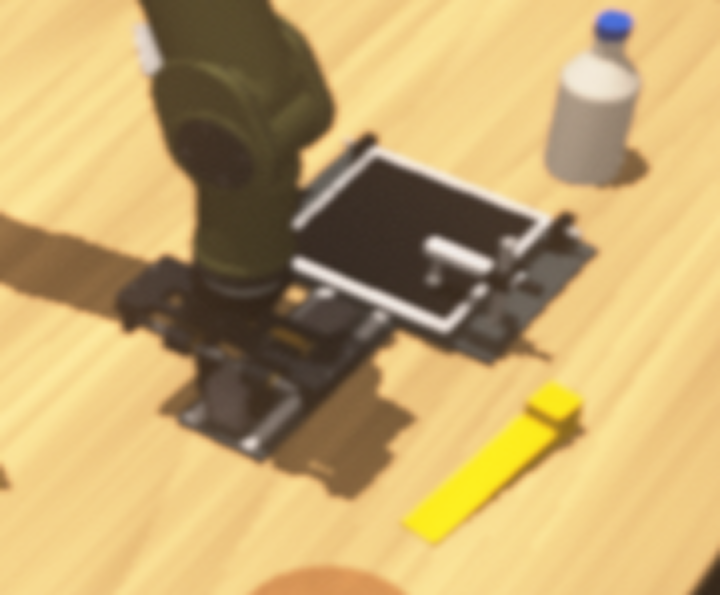

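Call:
drive_tool(rows=[{"xyz":[0.1,0,0.3],"turn":[0,0,0],"claw":28},{"xyz":[0.1,0,0.3],"turn":[0,0,0],"claw":28},{"xyz":[0,0,0.2],"turn":[0,0,0],"claw":28},{"xyz":[0,0,0.04],"turn":[0,0,0],"claw":28},{"xyz":[0,0,0.04],"turn":[0,0,0],"claw":28},{"xyz":[0,0,0.02],"turn":[0,0,0],"claw":28},{"xyz":[0,0,0],"turn":[0,0,0],"claw":28},{"xyz":[0,0,0],"turn":[0,0,0],"claw":28},{"xyz":[0,0,0],"turn":[0,0,0],"claw":28},{"xyz":[0,0,0],"turn":[0,0,0],"claw":28}])

```text
time: 10.45
ee_pos: [0.5693, -0.0226, 0.0488]
tcp_rot: [0.718, 0.696, 0.0, 0.0]
ft_force: [0.2, -0.6, -1.1]
width: 0.034
```

Run:
```python
from h import *
s=observe();print(s["time"],s["ee_pos"],s["tcp_rot"],s["ft_force"],s["torque"],s["width"],np.abs(s["qd"]).max())
```

```text
10.45 [ 0.56930214 -0.02259003  0.0487884 ] [7.17812630e-01 6.96236314e-01 1.29019110e-04 7.91122485e-05] [ 0.23276181 -0.62337501 -1.06437635] [-0.13528128  0.07671851 -0.00620401] 0.034014733711915754 0.0017422239335939773
```

Call:
drive_tool(rows=[{"xyz":[0,0,0.03],"turn":[0,0,0],"claw":28},{"xyz":[0,0,0],"turn":[0,0,0],"claw":39},{"xyz":[0,0,0],"turn":[0,0,0],"claw":39},{"xyz":[0,0,0],"turn":[0,0,0],"claw":39},{"xyz":[0,0,0],"turn":[0,0,0],"claw":28},{"xyz":[0,0,0],"turn":[0,0,0],"claw":28},{"xyz":[0,0,0],"turn":[0,0,0],"claw":28},{"xyz":[0,0,0],"turn":[0,0,0],"claw":28},{"xyz":[0,0,0],"turn":[0,0,0],"claw":28},{"xyz":[0,0,0],"turn":[0,0,0],"claw":28}])

```text
time: 11.45
ee_pos: [0.5692, -0.0226, 0.0479]
tcp_rot: [0.718, 0.696, 0.0, -0.0]
ft_force: [-0.3, 0.3, -0.6]
width: 0.0337
```

Run:
```python
from h import *
s=observe();print(s["time"],s["ee_pos"],s["ft_force"],s["torque"],s["width"])
cv2.imwrite("pics/j_wrist.png",get_image("wrist"))
```

```text
11.45 [ 0.56921064 -0.02257366  0.047885  ] [-0.29927303  0.31721262 -0.64987254] [-0.05801324 -0.01860037  0.01533581] 0.033659037551726154
```

View pics/j_wrist.png

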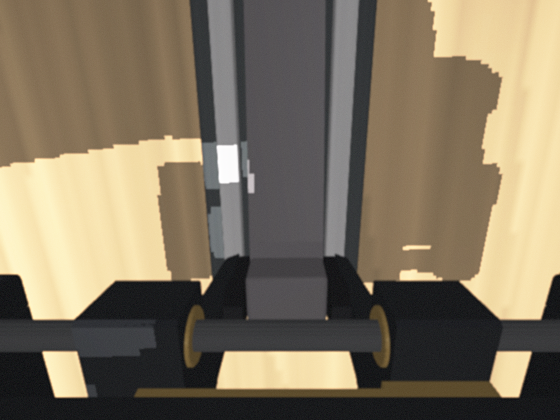

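The wedge lies flat and centred between the rails: columns 242-325, within about 240-331. Next I slide it in, about 50 mm before it meets the bar.

Call:
drive_tool(rows=[{"xyz":[0.1,0,0],"turn":[0,0,0],"claw":28},{"xyz":[0.3,0,0],"turn":[0,0,0],"claw":28},{"xyz":[0.3,0,0],"turn":[0,0,0],"claw":28},{"xyz":[0.3,0,0],"turn":[0,0,0],"claw":28},{"xyz":[0.3,0,0],"turn":[0,0,0],"claw":28},{"xyz":[0.3,0,0],"turn":[0,0,0],"claw":28},{"xyz":[0.2,0,0],"turn":[0,0,0],"claw":28},{"xyz":[0.1,0,0],"turn":[0,0,0],"claw":28},{"xyz":[0.1,0,0],"turn":[0,0,0],"claw":28},{"xyz":[0,0,0],"turn":[0,0,0],"claw":28}], force=40)

```text
time: 12.5
ee_pos: [0.5707, 0.0276, 0.0479]
tcp_rot: [0.718, 0.696, 0.0, -0.0]
ft_force: [0.8, 0.9, -1.9]
width: 0.0334
```

Call:
drive_tool(rows=[{"xyz":[0.1,0,0],"turn":[0,0,0],"claw":28},{"xyz":[0.1,0,0],"turn":[0,0,0],"claw":28},{"xyz":[0.1,0,0],"turn":[0,0,0],"claw":28},{"xyz":[0.1,0,0],"turn":[0,0,0],"claw":28},{"xyz":[0.1,0,0],"turn":[0,0,0],"claw":28},{"xyz":[0.1,0,0],"turn":[0,0,0],"claw":28},{"xyz":[0.1,0,0],"turn":[0,0,0],"claw":28},{"xyz":[0.1,0,0],"turn":[0,0,0],"claw":28},{"xyz":[0,0,0],"turn":[0,0,0],"claw":28},{"xyz":[0,0,0],"turn":[0,0,0],"claw":28}])

```text
time: 13.5
ee_pos: [0.5712, 0.0455, 0.048]
tcp_rot: [0.718, 0.696, -0.001, 0.001]
ft_force: [-1.0, -5.5, -1.2]
width: 0.0339
```

```bash
cat > k.py <<'E'
from h import *
s=observe();u=np.array([np.cos(np.radians(88.5)),np.sin(np.radians(88.5)),0])
d=(s["ee_pos"]-np.array([.5692,-.0226,.0479]))
R=Ro.from_quat(s["tcp_rot"]).as_matrix()
print("t",s["time"],"slide mm",round(1e3*d@u,2),"lat",round(1e3*(d@np.array([u[1],-u[0],0])),2),"z",s["ee_pos"][2],"push",-s["ft_force"]@u,"F",s["ft_force"],"M",s["torque"],s["width"],"tilt",R[:2,2],"head",np.degrees(np.arctan2(R[1,0],R[0,0])))
E
python3 k.py
python3 - <<'E'
from h import *
cv2.imwrite("pics/l_wrist.png",get_image("wrist"))
sc=get_image("scene");cv2.imwrite("pics/l_scene.png",cv2.resize(sc[100:240,260:400],None,fx=5,fy=4,interpolation=cv2.INTER_CUBIC))
E
```

```text
t 13.5 slide mm 68.11 lat 0.21 z 0.0479532802054894 push 5.551994557338471 F [-0.9989918  -5.52773822 -1.21659399] M [-1.06991868  0.0710797  -0.03582867] 0.033882190835698406 tilt [-0.0003112  -0.00227669] head 88.16320825542833
```

View pics/l_wrist.png

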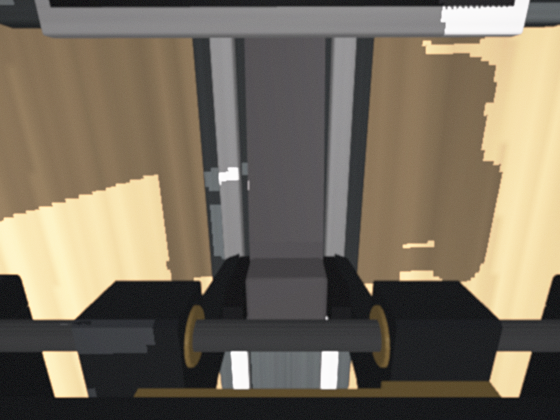

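View pics/l_scene.png

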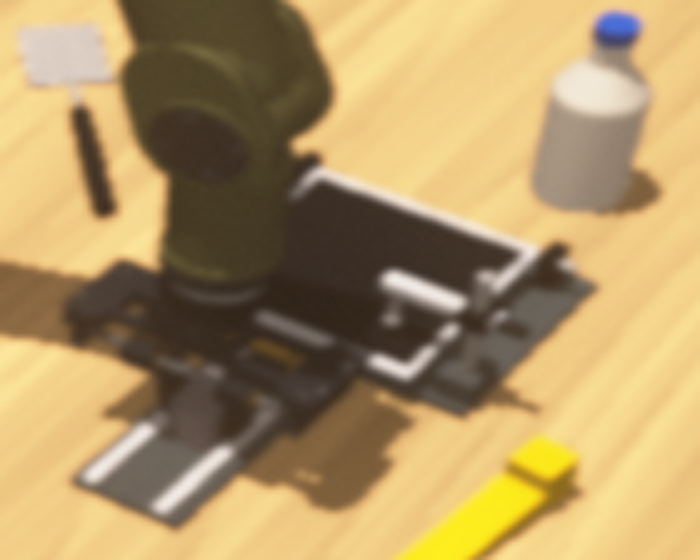

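Call:
drive_tool(rows=[{"xyz":[0.1,0,0],"turn":[0,0,0],"claw":28},{"xyz":[0.1,0,0],"turn":[0,0,0],"claw":28},{"xyz":[0.1,0,0],"turn":[0,0,0],"claw":28},{"xyz":[0.06,0,0],"turn":[0,0,0],"claw":28},{"xyz":[0.04,0,0],"turn":[0,0,0],"claw":28},{"xyz":[0.04,0,0],"turn":[0,0,0],"claw":28},{"xyz":[0,0,0],"turn":[0,0,0],"claw":28},{"xyz":[0,0,0],"turn":[0,0,0],"claw":28},{"xyz":[0,0,0],"turn":[0,0,0],"claw":28},{"xyz":[0,0,0],"turn":[0,0,0],"claw":28}])

```text
time: 14.6
ee_pos: [0.5715, 0.0567, 0.0479]
tcp_rot: [0.718, 0.696, -0.001, 0.001]
ft_force: [0.9, -5.7, -1.3]
width: 0.0334
```

```bash
python3 k.py
```

```text
t 14.6 slide mm 79.31 lat 0.19 z 0.04790887396255408 push 5.700148258686007 F [ 0.85836633 -5.72457934 -1.34969619] M [-1.02466234  0.0717545  -0.01860734] 0.03343840426859675 tilt [-0.00048641 -0.00194286] head 88.17329390794684
```

Call:
drive_tool(rows=[{"xyz":[0.02,0,0],"turn":[0,0,0],"claw":28},{"xyz":[0.02,0,0],"turn":[0,0,0],"claw":28},{"xyz":[0.02,0,0],"turn":[0,0,0],"claw":28},{"xyz":[0.02,0,0],"turn":[0,0,0],"claw":28},{"xyz":[0.02,0,0],"turn":[0,0,0],"claw":28},{"xyz":[0.02,0,0],"turn":[0,0,0],"claw":28},{"xyz":[0.02,0,0],"turn":[0,0,0],"claw":28},{"xyz":[0.02,0,0],"turn":[0,0,0],"claw":28},{"xyz":[0,0,0],"turn":[0,0,0],"claw":28},{"xyz":[0,0,0],"turn":[0,0,0],"claw":28}])

```text
time: 15.6
ee_pos: [0.5716, 0.0608, 0.0479]
tcp_rot: [0.718, 0.696, -0.001, 0.001]
ft_force: [-0.1, -5.0, -0.3]
width: 0.0336
```

```bash
python3 k.py
```

```text
t 15.6 slide mm 83.39 lat 0.2 z 0.04792107956971372 push 4.986305915616488 F [-0.14144391 -4.98431134 -0.28212665] M [-1.08743206  0.07000934 -0.04128111] 0.03363758259564304 tilt [-0.00047183 -0.00187734] head 88.18007706901012
```

Call:
drive_tool(rows=[{"xyz":[0.02,0,0],"turn":[0,0,0],"claw":28},{"xyz":[0.02,0,0],"turn":[0,0,0],"claw":28},{"xyz":[0.02,0,0],"turn":[0,0,0],"claw":28},{"xyz":[0.02,0,0],"turn":[0,0,0],"claw":28},{"xyz":[0.02,0,0],"turn":[0,0,0],"claw":28},{"xyz":[0.02,0,0],"turn":[0,0,0],"claw":28},{"xyz":[0.02,0,0],"turn":[0,0,0],"claw":28},{"xyz":[0.02,0,0],"turn":[0,0,0],"claw":28},{"xyz":[0,0,0],"turn":[0,0,0],"claw":28},{"xyz":[0,0,0],"turn":[0,0,0],"claw":28}])

```text
time: 16.6
ee_pos: [0.5717, 0.0647, 0.0479]
tcp_rot: [0.718, 0.696, -0.001, 0.001]
ft_force: [-0.1, -5.5, -1.4]
width: 0.0336
```

```bash
python3 k.py;python3 - <<'E'
from h import *
import pickle
pickle.dump(calibration("wrist"),open("m.pkl","wb"))
cv2.imwrite("pics/m_wrist.png",get_image("wrist"))
E
```

```text
t 16.6 slide mm 87.37 lat 0.22 z 0.04793958477631035 push 5.460764152158367 F [-0.06970304 -5.46081082 -1.36528398] M [-1.05144715  0.13226794 -0.04911583] 0.03361764928252004 tilt [-0.00048257 -0.00187675] head 88.17576615719113
```

View pics/m_wrist.png

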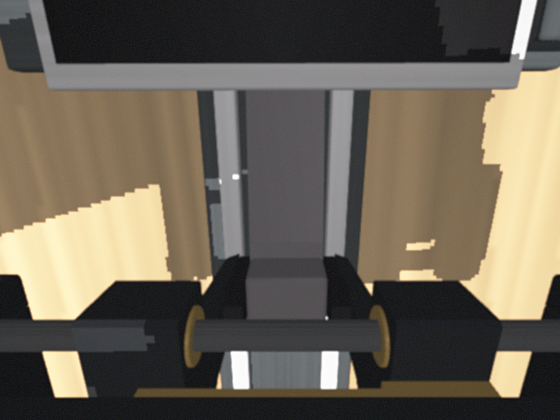

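Call:
drive_tool(rows=[{"xyz":[0.02,0,0],"turn":[0,0,0],"claw":28},{"xyz":[0.02,0,0],"turn":[0,0,0],"claw":28},{"xyz":[0.02,0,0],"turn":[0,0,0],"claw":28},{"xyz":[0.02,0,0],"turn":[0,0,0],"claw":28},{"xyz":[0.02,0,0],"turn":[0,0,0],"claw":28},{"xyz":[0.02,0,0],"turn":[0,0,0],"claw":28},{"xyz":[0.02,0,0],"turn":[0,0,0],"claw":28},{"xyz":[0.02,0,0],"turn":[0,0,0],"claw":28},{"xyz":[0,0,0],"turn":[0,0,0],"claw":28},{"xyz":[0,0,0],"turn":[0,0,0],"claw":28}])

```text
time: 17.65
ee_pos: [0.5718, 0.0687, 0.0479]
tcp_rot: [0.718, 0.696, -0.001, 0.0]
ft_force: [-0.3, -4.8, -1.9]
width: 0.0338
```

```bash
python3 k.py
```

```text
t 17.65 slide mm 91.35 lat 0.19 z 0.04790020259438788 push 4.771917939801603 F [-0.25050553 -4.766994   -1.8516157 ] M [-1.05125953  0.1021579  -0.01081857] 0.03376551510501747 tilt [-0.00059665 -0.00191485] head 88.1741587566095
```

Call:
drive_tool(rows=[{"xyz":[0.02,0,0],"turn":[0,0,0],"claw":28},{"xyz":[0.02,0,0],"turn":[0,0,0],"claw":28},{"xyz":[0.02,0,0],"turn":[0,0,0],"claw":28},{"xyz":[0.02,0,0],"turn":[0,0,0],"claw":28},{"xyz":[0.02,0,0],"turn":[0,0,0],"claw":28},{"xyz":[0.02,0,0],"turn":[0,0,0],"claw":28},{"xyz":[0.02,0,0],"turn":[0,0,0],"claw":28},{"xyz":[0.02,0,0],"turn":[0,0,0],"claw":28},{"xyz":[0,0,0],"turn":[0,0,0],"claw":28},{"xyz":[0,0,0],"turn":[0,0,0],"claw":28}])

```text
time: 18.65
ee_pos: [0.5719, 0.0727, 0.0479]
tcp_rot: [0.718, 0.696, -0.001, 0.0]
ft_force: [0.1, -4.7, -1.1]
width: 0.0335
```

Call:
drive_tool(rows=[{"xyz":[0.02,0,0],"turn":[0,0,0],"claw":28},{"xyz":[0.02,0,0],"turn":[0,0,0],"claw":28},{"xyz":[0.02,0,0],"turn":[0,0,0],"claw":28},{"xyz":[0.02,0,0],"turn":[0,0,0],"claw":28},{"xyz":[0.02,0,0],"turn":[0,0,0],"claw":28},{"xyz":[0.02,0,0],"turn":[0,0,0],"claw":28},{"xyz":[0.02,0,0],"turn":[0,0,0],"claw":28},{"xyz":[0.02,0,0],"turn":[0,0,0],"claw":28},{"xyz":[0,0,0],"turn":[0,0,0],"claw":28},{"xyz":[0,0,0],"turn":[0,0,0],"claw":28}])

```text
time: 19.65
ee_pos: [0.572, 0.0767, 0.0479]
tcp_rot: [0.718, 0.696, -0.001, 0.0]
ft_force: [-0.4, -5.2, -0.9]
width: 0.0334
```

Call:
drive_tool(rows=[{"xyz":[0.02,0,0],"turn":[0,0,0],"claw":28},{"xyz":[0.02,0,0],"turn":[0,0,0],"claw":28},{"xyz":[0.02,0,0],"turn":[0,0,0],"claw":28},{"xyz":[0.02,0,0],"turn":[0,0,0],"claw":28},{"xyz":[0.02,0,0],"turn":[0,0,0],"claw":28},{"xyz":[0.02,0,0],"turn":[0,0,0],"claw":28},{"xyz":[0.02,0,0],"turn":[0,0,0],"claw":28},{"xyz":[0.02,0,0],"turn":[0,0,0],"claw":28},{"xyz":[0,0,0],"turn":[0,0,0],"claw":28},{"xyz":[0,0,0],"turn":[0,0,0],"claw":28}])

```text
time: 20.65
ee_pos: [0.5722, 0.0807, 0.0479]
tcp_rot: [0.718, 0.696, -0.001, 0.0]
ft_force: [-0.3, -5.5, -0.8]
width: 0.0337
```

```bash
python3 k.py;python3 - <<'E'
from h import *
cv2.imwrite("pics/n_wrist.png",get_image("wrist"))
E
```

```text
t 20.65 slide mm 103.31 lat 0.26 z 0.047917052900821586 push 5.5374197828847365 F [-0.344745   -5.5302905  -0.80822936] M [-1.04914603  0.08278423 -0.03715954] 0.03367317756510176 tilt [-0.00060549 -0.00192792] head 88.17271671945831
```

View pics/n_wrist.png

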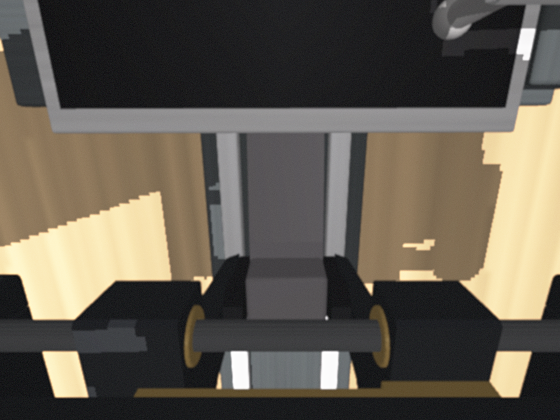

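The foot comes into view at (450,25) and the push is still at the sliding level (5.5 N), so there's no contact yet.

Call:
drive_tool(rows=[{"xyz":[0.02,0,0],"turn":[0,0,0],"claw":28},{"xyz":[0.02,0,0],"turn":[0,0,0],"claw":28},{"xyz":[0.02,0,0],"turn":[0,0,0],"claw":28},{"xyz":[0.02,0,0],"turn":[0,0,0],"claw":28},{"xyz":[0.02,0,0],"turn":[0,0,0],"claw":28},{"xyz":[0.02,0,0],"turn":[0,0,0],"claw":28},{"xyz":[0.02,0,0],"turn":[0,0,0],"claw":28},{"xyz":[0.02,0,0],"turn":[0,0,0],"claw":28},{"xyz":[0,0,0],"turn":[0,0,0],"claw":28},{"xyz":[0,0,0],"turn":[0,0,0],"claw":28}])

```text
time: 21.7
ee_pos: [0.5722, 0.0847, 0.0479]
tcp_rot: [0.718, 0.696, -0.001, 0.0]
ft_force: [0.8, -5.9, -1.1]
width: 0.0332
```

Call:
drive_tool(rows=[{"xyz":[0.02,0,0],"turn":[0,0,0],"claw":28},{"xyz":[0.02,0,0],"turn":[0,0,0],"claw":28},{"xyz":[0.02,0,0],"turn":[0,0,0],"claw":28},{"xyz":[0.02,0,0],"turn":[0,0,0],"claw":28},{"xyz":[0.02,0,0],"turn":[0,0,0],"claw":28},{"xyz":[0.02,0,0],"turn":[0,0,0],"claw":28},{"xyz":[0.02,0,0],"turn":[0,0,0],"claw":28},{"xyz":[0.02,0,0],"turn":[0,0,0],"claw":28},{"xyz":[0,0,0],"turn":[0,0,0],"claw":28},{"xyz":[0,0,0],"turn":[0,0,0],"claw":28}])

```text
time: 22.7
ee_pos: [0.5724, 0.0887, 0.0479]
tcp_rot: [0.718, 0.696, -0.001, 0.0]
ft_force: [-0.5, -5.9, -1.5]
width: 0.0334
```

```bash
python3 k.py;python3 - <<'E'
from h import *
im=get_image("wrist")
cv2.imwrite("pics/o_wrist.png",cv2.resize(im[:120,400:560],None,fx=5,fy=5,interpolation=cv2.INTER_CUBIC))
E
```

```text
t 22.7 slide mm 111.33 lat 0.28 z 0.047931081612027415 push 5.90856809476592 F [-0.46249045 -5.89848277 -1.45357078] M [-1.08036695  0.03473619  0.02565826] 0.033429849547880176 tilt [-0.0006164 -0.001923 ] head 88.17487605819096
```

View pics/o_wrist.png

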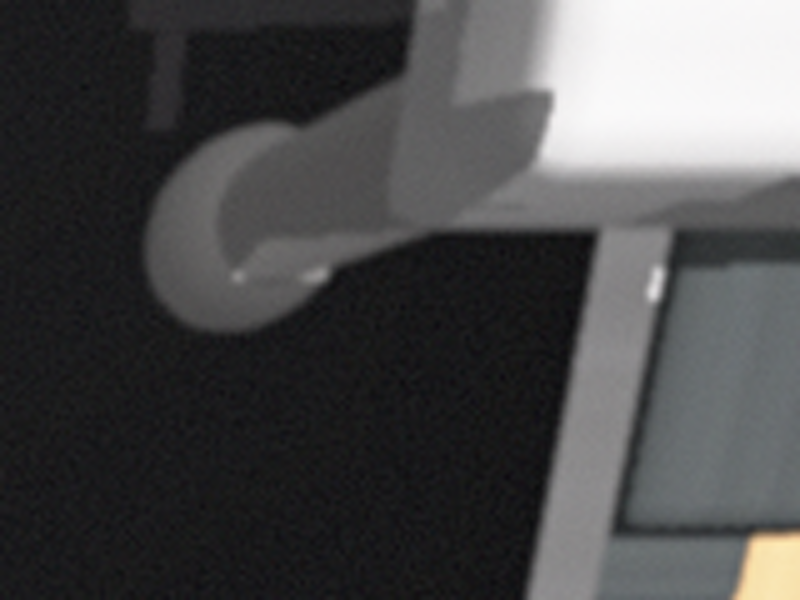

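The close-up shows the foot at crop (230,230), seen from above, with its shadow nearby at (165,80). The push is 5.9 N, so still no contact.

Call:
drive_tool(rows=[{"xyz":[0.02,0,0],"turn":[0,0,0],"claw":28},{"xyz":[0.02,0,0],"turn":[0,0,0],"claw":28},{"xyz":[0.02,0,0],"turn":[0,0,0],"claw":28},{"xyz":[0.02,0,0],"turn":[0,0,0],"claw":28},{"xyz":[0.02,0,0],"turn":[0,0,0],"claw":28},{"xyz":[0.02,0,0],"turn":[0,0,0],"claw":28},{"xyz":[0.02,0,0],"turn":[0,0,0],"claw":28},{"xyz":[0.02,0,0],"turn":[0,0,0],"claw":28},{"xyz":[0,0,0],"turn":[0,0,0],"claw":28},{"xyz":[0,0,0],"turn":[0,0,0],"claw":28}])

```text
time: 23.75
ee_pos: [0.5725, 0.0927, 0.0479]
tcp_rot: [0.718, 0.696, -0.001, 0.0]
ft_force: [-0.4, -5.0, -0.3]
width: 0.0335
```

Call:
drive_tool(rows=[{"xyz":[0.02,0,0],"turn":[0,0,0],"claw":28},{"xyz":[0.02,0,0],"turn":[0,0,0],"claw":28},{"xyz":[0.02,0,0],"turn":[0,0,0],"claw":28},{"xyz":[0.02,0,0],"turn":[0,0,0],"claw":28},{"xyz":[0.02,0,0],"turn":[0,0,0],"claw":28},{"xyz":[0.02,0,0],"turn":[0,0,0],"claw":28},{"xyz":[0.02,0,0],"turn":[0,0,0],"claw":28},{"xyz":[0.02,0,0],"turn":[0,0,0],"claw":28},{"xyz":[0,0,0],"turn":[0,0,0],"claw":28},{"xyz":[0,0,0],"turn":[0,0,0],"claw":28}])

```text
time: 24.75
ee_pos: [0.5726, 0.0967, 0.0479]
tcp_rot: [0.718, 0.696, -0.001, 0.0]
ft_force: [0.1, -4.9, 0.1]
width: 0.0332
```

Call:
drive_tool(rows=[{"xyz":[0.02,0,0],"turn":[0,0,0],"claw":28},{"xyz":[0.02,0,0],"turn":[0,0,0],"claw":28},{"xyz":[0.02,0,0],"turn":[0,0,0],"claw":28},{"xyz":[0.02,0,0],"turn":[0,0,0],"claw":28},{"xyz":[0.02,0,0],"turn":[0,0,0],"claw":28},{"xyz":[0.02,0,0],"turn":[0,0,0],"claw":28},{"xyz":[0.02,0,0],"turn":[0,0,0],"claw":28},{"xyz":[0.02,0,0],"turn":[0,0,0],"claw":28},{"xyz":[0,0,0],"turn":[0,0,0],"claw":28},{"xyz":[0,0,0],"turn":[0,0,0],"claw":28}])

```text
time: 25.75
ee_pos: [0.5727, 0.1006, 0.0479]
tcp_rot: [0.718, 0.696, -0.001, 0.0]
ft_force: [-0.3, -5.8, -0.4]
width: 0.0338
```

```bash
python3 k.py;python3 - <<'E'
from h import *
im=get_image("wrist")
cv2.imwrite("pics/p_wrist.png",cv2.resize(im[:120,400:560],None,fx=5,fy=5,interpolation=cv2.INTER_CUBIC))
E
```

```text
t 25.75 slide mm 123.28 lat 0.31 z 0.047906326166040264 push 5.790650982297008 F [-0.34890124 -5.78349967 -0.40235456] M [-1.02430898  0.09839871 -0.03389943] 0.033788130894899744 tilt [-0.00068424 -0.0020081 ] head 88.17181731827665
```

View pics/p_wrist.png

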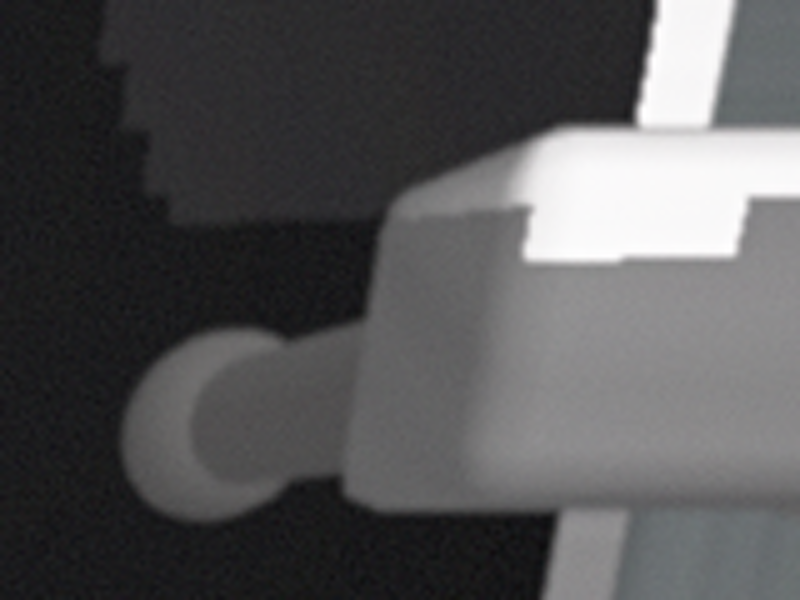

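The foot is at crop (210,430), with the gauge arm well clear of the fingers. The push is 5.8 N, so I continue.

Call:
drive_tool(rows=[{"xyz":[0.02,0,0],"turn":[0,0,0],"claw":28},{"xyz":[0.02,0,0],"turn":[0,0,0],"claw":28},{"xyz":[0.02,0,0],"turn":[0,0,0],"claw":28},{"xyz":[0.02,0,0],"turn":[0,0,0],"claw":28},{"xyz":[0.02,0,0],"turn":[0,0,0],"claw":28},{"xyz":[0.02,0,0],"turn":[0,0,0],"claw":28},{"xyz":[0.02,0,0],"turn":[0,0,0],"claw":28},{"xyz":[0.02,0,0],"turn":[0,0,0],"claw":28},{"xyz":[0,0,0],"turn":[0,0,0],"claw":28},{"xyz":[0,0,0],"turn":[0,0,0],"claw":28}])

```text
time: 26.8
ee_pos: [0.5729, 0.1047, 0.0479]
tcp_rot: [0.718, 0.696, -0.001, 0.0]
ft_force: [-1.6, -4.5, -0.4]
width: 0.0339
```

Call:
drive_tool(rows=[{"xyz":[0.02,0,0],"turn":[0,0,0],"claw":28},{"xyz":[0.02,0,0],"turn":[0,0,0],"claw":28},{"xyz":[0.02,0,0],"turn":[0,0,0],"claw":28},{"xyz":[0.02,0,0],"turn":[0,0,0],"claw":28},{"xyz":[0.02,0,0],"turn":[0,0,0],"claw":28},{"xyz":[0.02,0,0],"turn":[0,0,0],"claw":28},{"xyz":[0.02,0,0],"turn":[0,0,0],"claw":28},{"xyz":[0.02,0,0],"turn":[0,0,0],"claw":28},{"xyz":[0,0,0],"turn":[0,0,0],"claw":28},{"xyz":[0,0,0],"turn":[0,0,0],"claw":28}])

```text
time: 27.8
ee_pos: [0.573, 0.1087, 0.0479]
tcp_rot: [0.718, 0.696, -0.001, 0.0]
ft_force: [0.0, -4.9, -1.6]
width: 0.0338
```

Call:
drive_tool(rows=[{"xyz":[0.02,0,0],"turn":[0,0,0],"claw":28},{"xyz":[0.02,0,0],"turn":[0,0,0],"claw":28},{"xyz":[0.02,0,0],"turn":[0,0,0],"claw":28},{"xyz":[0.02,0,0],"turn":[0,0,0],"claw":28},{"xyz":[0.02,0,0],"turn":[0,0,0],"claw":28},{"xyz":[0.02,0,0],"turn":[0,0,0],"claw":28},{"xyz":[0.02,0,0],"turn":[0,0,0],"claw":28},{"xyz":[0.02,0,0],"turn":[0,0,0],"claw":28},{"xyz":[0,0,0],"turn":[0,0,0],"claw":28},{"xyz":[0,0,0],"turn":[0,0,0],"claw":28}])

```text
time: 28.8
ee_pos: [0.573, 0.1112, 0.0479]
tcp_rot: [0.719, 0.695, -0.002, 0.001]
ft_force: [-0.8, -6.6, -0.3]
width: 0.0336
```

```bash
python3 k.py
```

```text
t 28.8 slide mm 133.86 lat 0.29 z 0.04790736099854614 push 6.666003613258715 F [-0.8438006  -6.64619297 -0.25181917] M [-1.47549045  0.04346345  0.01161124] 0.03363853423569033 tilt [-0.00109451 -0.00370658] head 88.11856634988337
```

The lag has grown to 3.1 mm (it was a steady 1.65) and the wrist moment has risen 40%, so the bed has met the foot. I'll take small steps from here.

Call:
drive_tool(rows=[{"xyz":[0.02,0,0],"turn":[0,0,0],"claw":28},{"xyz":[0.02,0,0],"turn":[0,0,0],"claw":28},{"xyz":[0.02,0,0],"turn":[0,0,0],"claw":28},{"xyz":[0,0,0],"turn":[0,0,0],"claw":28},{"xyz":[0,0,0],"turn":[0,0,0],"claw":28},{"xyz":[0,0,0],"turn":[0,0,0],"claw":28},{"xyz":[0,0,0],"turn":[0,0,0],"claw":28},{"xyz":[0,0,0],"turn":[0,0,0],"claw":28},{"xyz":[0,0,0],"turn":[0,0,0],"claw":28},{"xyz":[0,0,0],"turn":[0,0,0],"claw":28}])

```text
time: 29.8
ee_pos: [0.573, 0.1118, 0.0479]
tcp_rot: [0.719, 0.695, -0.002, 0.001]
ft_force: [-0.3, -8.6, -0.5]
width: 0.0336
```

```bash
python3 k.py; python3 k.py|cut -c1-200
```

```text
t 29.8 slide mm 134.47 lat 0.27 z 0.047924870522285154 push 8.578475553641244 F [-0.29130446 -8.57378811 -0.508405  ] M [-1.74912379  0.04404634  0.01908139] 0.03362654087015049 tilt [-0.001296   -0.00476959] head 88.08421738510589
t 29.8 slide mm 134.47 lat 0.27 z 0.047924870522285154 push 8.578475553641244 F [-0.29130446 -8.57378811 -0.508405  ] M [-1.74912379  0.04404634  0.01908139] 0.03362654087015049 tilt [-0.001296   -0.0
```

Call:
drive_tool(rows=[{"xyz":[0.02,0,0],"turn":[0,0,0],"claw":28},{"xyz":[0.02,0,0],"turn":[0,0,0],"claw":28},{"xyz":[0.02,0,0],"turn":[0,0,0],"claw":28},{"xyz":[0,0,0],"turn":[0,0,0],"claw":28},{"xyz":[0,0,0],"turn":[0,0,0],"claw":28},{"xyz":[0,0,0],"turn":[0,0,0],"claw":28},{"xyz":[0,0,0],"turn":[0,0,0],"claw":28},{"xyz":[0,0,0],"turn":[0,0,0],"claw":28},{"xyz":[0,0,0],"turn":[0,0,0],"claw":28},{"xyz":[0,0,0],"turn":[0,0,0],"claw":28}])

```text
time: 30.8
ee_pos: [0.573, 0.1123, 0.0479]
tcp_rot: [0.719, 0.695, -0.003, 0.002]
ft_force: [0.1, -11.6, -0.6]
width: 0.0335
```

```bash
python3 k.py
python3 - <<'E'
from h import *
for i in range(4):
    get_image("top" if i else "wrist") if i!=0 else cv2.imwrite("pics/q_wrist.png",get_image("wrist"))
    s=observe();print(s["ft_force"],s["torque"])
E
```

```text
t 30.8 slide mm 134.93 lat 0.24 z 0.04792487670445458 push 11.574259868095607 F [  0.1327606  -11.5817039   -0.58855443] M [-2.09129183  0.00717408 -0.03131895] 0.03348201650878017 tilt [-0.0015552  -0.00602256] head 88.03674943597059
[ -0.23464451 -10.85888811   0.43298573] [-2.07813597  0.07278383  0.00354604]
[ -0.83408218 -11.03590449   1.12266779] [-2.05404496  0.02760078  0.01742766]
[ -0.75142195 -10.45102037   0.46361201] [-2.08055417  0.05322011 -0.0037734 ]
[ -0.7648941  -10.38360081   0.29361461] [-2.04712023  0.05635022  0.03523405]
```

View pics/q_wrist.png

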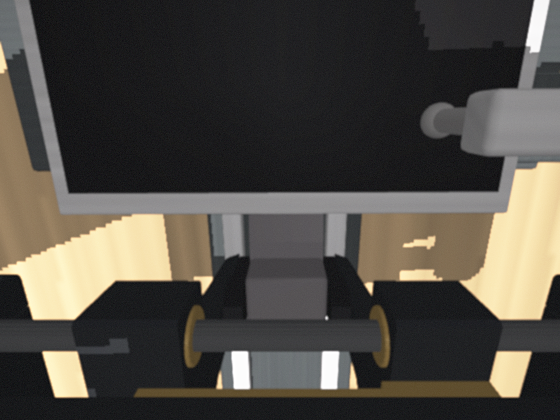

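Push is about 10.8 N against the 5.3 N sliding baseline, an excess of about 5.5 N, which means roughly 3-4.7 N at the foot: snug. I'll relax the stored push, open the fingers and lift.

Call:
drive_tool(rows=[{"xyz":[-0.04,0,0],"turn":[0,0,0],"claw":28},{"xyz":[-0.04,0,0],"turn":[0,0,0],"claw":28},{"xyz":[-0.04,0,0],"turn":[0,0,0],"claw":28},{"xyz":[-0.04,0,0],"turn":[0,0,0],"claw":28},{"xyz":[0,0,0],"turn":[0,0,0],"claw":28},{"xyz":[0,0,0],"turn":[0,0,0],"claw":28},{"xyz":[0,0,0],"turn":[0,0,0],"claw":28},{"xyz":[0,0,0],"turn":[0,0,0],"claw":28},{"xyz":[0,0,0],"turn":[0,0,0],"claw":28},{"xyz":[0,0,0],"turn":[0,0,0],"claw":28}])

```text
time: 32.0
ee_pos: [0.573, 0.1122, 0.0479]
tcp_rot: [0.718, 0.696, -0.001, 0.0]
ft_force: [-0.3, -4.9, -1.1]
width: 0.0337
```

```bash
python3 k.py
```

```text
t 32.0 slide mm 134.81 lat 0.26 z 0.04789860075168671 push 4.935457744887354 F [-0.25287547 -4.93052781 -1.14603191] M [-1.23716121  0.15906211 -0.21353992] 0.03370784111215962 tilt [-0.00085316 -0.00143709] head 88.1893463638206
```

Call:
drive_tool(rows=[{"xyz":[-0.04,0,0],"turn":[0,0,0],"claw":28},{"xyz":[-0.04,0,0],"turn":[0,0,0],"claw":28},{"xyz":[0,0,0],"turn":[0,0,0],"claw":28},{"xyz":[0,0,0],"turn":[0,0,0],"claw":28},{"xyz":[0,0,0],"turn":[0,0,0],"claw":36},{"xyz":[0,0,0],"turn":[0,0,0],"claw":40},{"xyz":[0,0,0],"turn":[0,0,0],"claw":48},{"xyz":[0,0,0],"turn":[0,0,0],"claw":56},{"xyz":[0,0,0],"turn":[0,0,0],"claw":60},{"xyz":[0,0,0],"turn":[0,0,0],"claw":60}])

```text
time: 33.0
ee_pos: [0.5733, 0.1115, 0.048]
tcp_rot: [0.718, 0.696, 0.0, -0.0]
ft_force: [-0.1, -0.1, -0.8]
width: 0.0602
```

```bash
python3 k.py
python3 - <<'E'
from h import *
cv2.imwrite("pics/r_wrist.png",get_image("wrist"))
E
```

```text
t 33.0 slide mm 134.12 lat 0.61 z 0.04798514583081369 push 0.0917196857551878 F [-0.10180626 -0.08908524 -0.83660587] M [-0.04514026  0.06907518 -0.00069429] 0.06015256930242067 tilt [0.00015246 0.0001865 ] head 88.2640247310209
```

View pics/r_wrist.png

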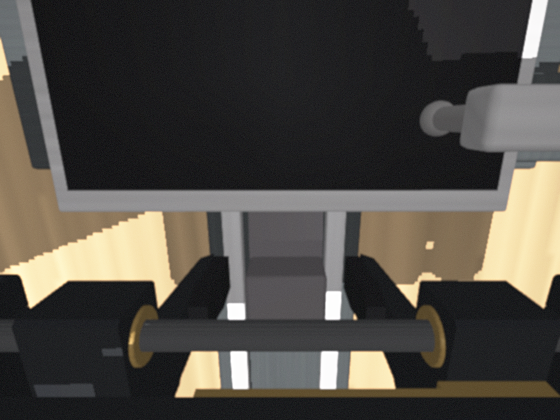

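Call:
drive_tool(rows=[{"xyz":[0,0,-0.2],"turn":[0,0,0],"claw":60},{"xyz":[0,0,-0.4],"turn":[0,0,0],"claw":60},{"xyz":[0,0,-0.5],"turn":[0,0,0],"claw":60},{"xyz":[0,0,-0.5],"turn":[0,0,0],"claw":60},{"xyz":[0,0,-0.6],"turn":[0,0,0],"claw":60},{"xyz":[0,0,-0.6],"turn":[0,0,0],"claw":60},{"xyz":[-0.2,0,-0.6],"turn":[0,0,0],"claw":60},{"xyz":[-0.2,0,-0.6],"turn":[0,0,0],"claw":60},{"xyz":[-0.2,0,-0.3],"turn":[0,0,0],"claw":60},{"xyz":[0,0,-0.1],"turn":[0,0,0],"claw":60}])

```text
time: 34.05
ee_pos: [0.5733, 0.0949, 0.1592]
tcp_rot: [0.718, 0.696, 0.0, 0.001]
ft_force: [-0.1, -0.4, -0.3]
width: 0.0601
```

```bash
python3 k.py|cut -c1-60
python3 - <<'E'
from h import *
import pickle
c=calibration("wrist");im=get_image("wrist");cv2.imwrite("pics/s_wrist.png",im);pickle.dump(c,open("s.pkl","wb"))
sc=get_image("scene");cv2.imwrite("pics/s_scene.png",cv2.resize(sc[120:240,260:400],None,fx=5,fy=5,interpolation=cv2.INTER_CUBIC))
E
```

```text
t 34.05 slide mm 117.53 lat 1.03 z 0.15919262345580892 push
```

View pics/s_wrist.png

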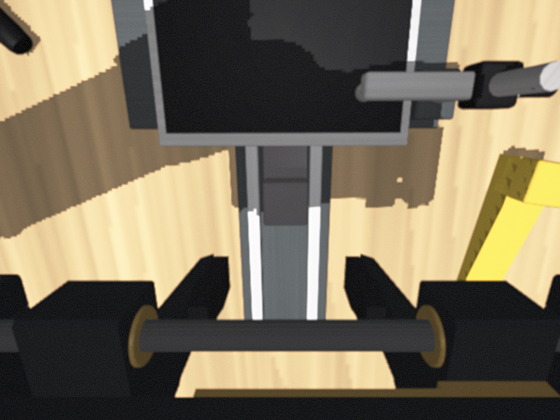

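View pics/s_scene.png

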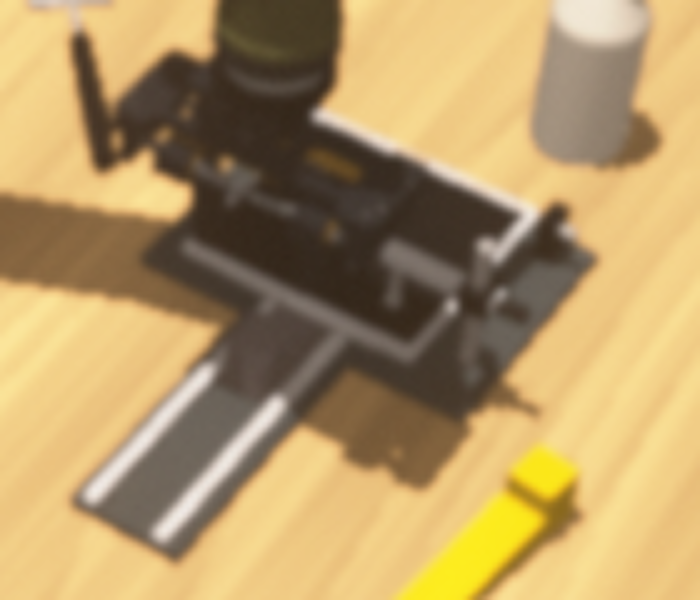

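The wedge lies straight between the rails with its block at wrist (286,200), and the bed is up under the foot at (362,90). Now I'll check the wedge's place numerically.

Run:
```python
from h import *
import pickle
c=pickle.load(open("s.pkl","rb"))
print("rear",onz(c,286,224,.056)," front top",onz(c,286,179,.056),"expect rear y",.1122-.017, proj(c,[.573,.1122-.017,.056]))
for a in ((264,200),(308,200)): print(onz(c,*a,.056))
im=cv2.imread("pics/s_wrist.png");cv2.imwrite("pics/t.png",cv2.resize(im[120:240,220:350],None,fx=5,fy=5,interpolation=cv2.INTER_CUBIC))
im=cv2.convertScaleAbs(cv2.resize(im[60:140,330:430],None,fx=6,fy=6,interpolation=cv2.INTER_CUBIC),alpha=2.5);cv2.imwrite("pics/t2.png",im)
```

```text
rear [0.57340889 0.0952543  0.056     ]  front top [0.57455563 0.12987473 0.056     ] expect rear y 0.09519999999999999 [285.46540664 224.08416588]
[0.55769831 0.1146392  0.056     ]
[0.5903706 0.113565  0.056    ]
```

View pics/t.png

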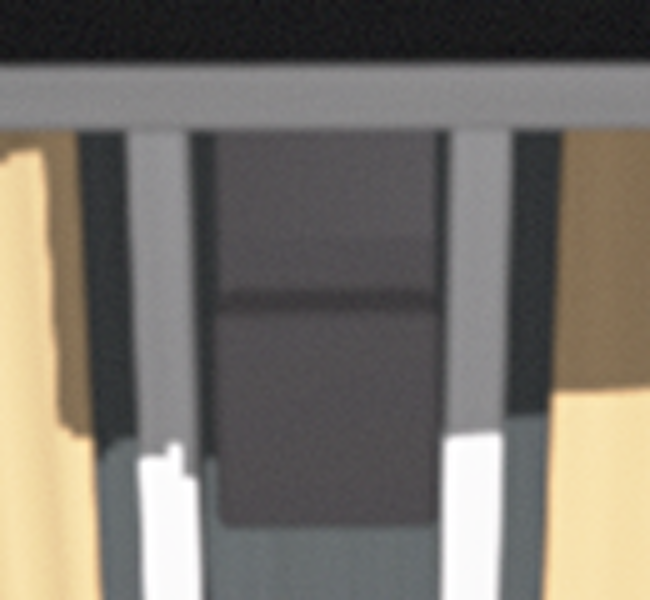

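View pics/t2.png

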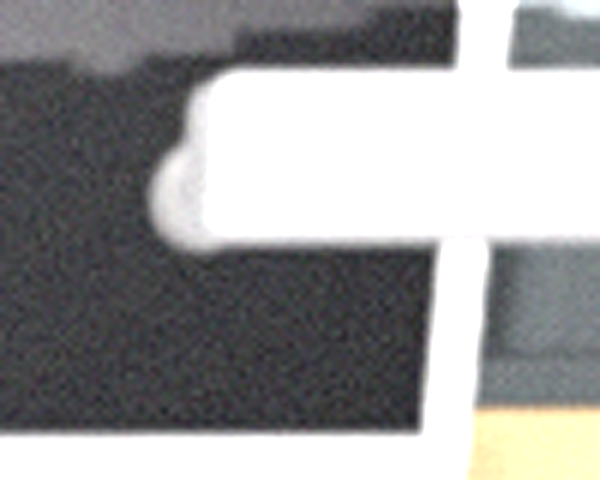

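```bash
python3 -c "
from station import *
print(hand_in()); s=observe();print(s['time'],s['ft_force'])"
```

```text
the job is handed in; nothing more can be done
None
the job is handed in; nothing more can be done
```

I laid the grey wedge on the runway between the rails and slid it about 135 mm, thin end first, under the bar until the bed met the gauge's foot. I then eased off the push, released the wedge, lifted the gripper clear and handed in at about 34 s.

**Contact force:** Sliding took a steady 5.3 N or so. The push then rose to about 10.8 N while the wedge stopped advancing. By your figures that puts 3 to 4.7 N at the foot, inside the snug range. I inferred this from the wrist force and did not measure it at the foot.

**Last checks:**
- **Wedge:** it lies straight between the rails, and its block was within about 0.3 mm of where it was gripped, so no slip showed after release.
- **Robot:** the wrist force was near zero, with the gripper about 110 mm higher and touching nothing.
- **Bed and gauge:** the last views show the bed raised under the foot, but no camera could show the gap itself.
- **Other things on the bench:** I saw nothing disturbed in the pictures taken along the way, but did not compare each item's place.

**Corrected on the way:** the fingers were 7 mm off centre before the grasp, which I fixed before closing. One move call was refused for a format error and moved nothing.

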